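# Cap the three slanted tubes by trial fit

## Robot

A 6-joint arm with a two-finger parallel gripper is mounted at the origin on the work surface. World frame = base frame: x ahead of the robot, y to its left, z up, the work surface at z = 0. Lengths are in m, angles in degrees, forces in N, time in s.
With the tool pointing down it reaches from about 0.35 to 0.775 m from the base axis. Payload 7.3 kg.
Tool frame: the origin (TCP) lies midway between the tips of the shut fingers; the grasp point (between the pads) lies 19 mm behind it (bot.grip_point_offset is the z of the grasp point in the tool frame, in m); z points along the fingers, y is the line along which they close (so a half turn about z gives the same grasp; the last joint's range is limited). The gripper opens to 92 mm and grips with 3 to 60 N. Pads are 19 mm wide; open, the fingers measure 130 mm over their backs; the gripper's body (75 mm by 190 mm) begins 47 mm behind the grasp point.
Start: joints at [63.197, 19.595, 87.324, -0, 73.075, -8.365], TCP at [0.166, 0.498, 0.227] pointing down, gripper open.
Joint ranges: [-145.02, 145.02], [-44.19, 115.74], [2.07, 154.8], [-57.11, 237.11], [16.16, 152.29], [-177.93, 177.93]. Speed limits (degrees/s): [147.25, 147.25, 180, 180, 180, 180].

## Interface

Orientations are given as [roll, pitch, yaw] about the fixed x, y, z axes, in that order (R = Rz(yaw) Ry(pitch) Rx(roll)).
In Python, from plant import bot gives the robot as it stands.
- The arm moves only by the tool step_arm, never from a script. Its arguments are lists of equal length, an entry for each row: "linear": the shift along the tool's x, y, z normalised to -1 to 1, where 1 is 0.04 m, a list of three; "rotation": the turn, a rotation vector about the tool's x, y, z normalised to -1 to 1, where 1 is 0.15 rad, a list of three. A call has exactly 10 rows; each row shifts and turns the commanded pose from where the row before left it, along the tool's axes as they then stand; what a row does not reach is not made up. A row lasts 1/10 s, in which the tool goes at most 50 mm and 8.59 degrees, less where a joint would pass 70% of its speed; a pose out of reach is approached as far as the arm can. A call with a number of a shift or a turn outside -1 to 1 is refused whole. A call with a gripper value outside its range is refused whole. "gripper" is the gripper's target within -1 to 1 (fully open at 1, half-way at 0, shut at -1), set as the call begins (left out, the last holds). The fingers move at their own pace and stop on an object; "newtons" is the grip in N (left out, the last holds). Time passes only in rows, so rows that do not move let the fingers close, or fill a call up. It gives the time, the measured TCP pose, the force, the opening and the grip force at its end, in the units of the state.
- bot.state(): the state, without advancing time (a new reading comes with each control period).
- bot.get_image(name): name is "scene" or "top" or "wrist"; returns a dict with "color" (480x640x3 uint8, red, green, blue), "fx", "fy", "cx", "cy" (pixels), "extrinsics" (4x4, takes a point from world to camera coordinates); the wrist camera has in their place "mount" (4x4, takes a point from camera to tool coordinates, whose origin is the TCP and whose axes are the flange's). Camera axes: x right, y down, z forward; pixel columns grow to the right and rows downward; lengths in m; the calibration is good to about 2 mm. The wrist camera is an equidistant fisheye: a pixel r from the principal point sees the ray r / f radians off the axis. A picture is of the moment at which its call begins: read the wrist's pose just before it. There is no depth.
- bot.sign_off(): hands the job in; it is judged then, once.
The state is a dict: "clock": time; "joints": joint angles; "joint_vel": joint speeds; "joint_efforts": joint torques, N m; "tcp_pos": TCP position; "eef_rot": TCP orientation; "contact_force": force on the tool from outside, world axes, zero at the start; "wrist_torque": the same for the moment, N m; "finger_gap": finger opening in m; "gripper_force": force on a finger pad.
Only numpy, scipy, OpenCV 4.12 (cv2) and the standard library are available. Lean on these libraries where they do the work, as an engineer would, in place of code of your own. Each camera call takes 0.05 s, during which the arm holds its last target. There are 200 camera calls.

## Task

Close off the three steel tubes in the slanted rack with the three grey end caps: the caps look alike but their bores differ a little, so find out by trying which cap belongs on which tube. Push each cap fully home on the tube it fits snugly, let go of it, and leave the rack and the other things on the bench where they are.

Things in the scene. Friction and masses are not known exactly. Their poses are not given: they have to be found in the camera images.
- cap_1: grey plastic end cap, standing mouth down: round body 46 mm across, 34 mm high, with a square grip lug 20 x 20 mm, 28 mm tall, centred on top (62 mm overall). Origin: centre of its mouth (underside); z points from mouth to lug; x, y are square to the lug's flats. Blind bore 28 mm deep from the mouth, sharp rim. Its bore is 28, 32 or 36 mm wide: not told which.
- cap_2: grey plastic end cap that looks just like cap_1 (same outside, bore depth, origin and axes; weight may differ). The three bores are 28, 32 and 36 mm wide, one of each; which cap has which is not told and shows only by trying.
- cap_3: grey plastic end cap that looks just like cap_1 (same outside, bore depth, origin and axes; weight may differ). The three bores are 28, 32 and 36 mm wide, one of each; which cap has which is not told and shows only by trying.
- tube_a: end of a fixed steel tube, 34 mm outside diameter, in the slanted rack. Origin: centre of its open upper end; z points out of the end along the tube's axis, leaning 30 degrees from vertical away from the robot; y is level. Its upper 75 mm stand free. The three tubes stand in a row 120 mm apart, in any order.
- tube_b: end of a fixed steel tube, 26 mm outside diameter, in the slanted rack. Origin: centre of its open upper end; z points out of the end along the tube's axis, leaning 30 degrees from vertical away from the robot; y is level. Its upper 75 mm stand free; end edge lightly chamfered (1 mm), as on the others.
- tube_c: end of a fixed steel tube, 30 mm outside diameter, in the slanted rack. Origin: centre of its open upper end; z points out of the end along the tube's axis, leaning 30 degrees from vertical away from the robot; y is level. The right cap has 2 mm of play in diameter; a tighter one stops within 3 mm of the end; a looser one slides on but rattles.
- seat_a (a point): point on the axis of tube_a, 28 mm below its end: where the centre of a cap's mouth lies when the cap is fully home
- seat_b (a point): point on the axis of tube_b, 28 mm below its end: where the centre of a cap's mouth lies when the cap is fully home
- seat_c (a point): point on the axis of tube_c, 28 mm below its end: where the centre of a cap's mouth lies when the cap is fully home
- nut: loose steel hex nut, 28 mm across, 16 mm high; origin at its underside; not part of the job
- bearing: loose steel ring, 40 mm across, 12 mm high; origin at its underside; not part of the job
- bolt_tray: small open blue tray of bolts, 90 x 70 x 28 mm; origin at its underside; not part of the job
- oil_bottle: white plastic bottle, 60 mm across, 170 mm tall; origin at its underside; not part of the job
- jar: glass jar with steel lid, 70 mm across, 85 mm tall; origin at its underside; not part of the job
- wrench: steel wrench lying on the bench; not part of the job
- screwdriver: screwdriver with a black handle lying on the bench; not part of the job
- hammer: hammer with a wooden handle lying on the bench; not part of the job
There are look-alikes about, which are no part of the job. Leave any orange or yellow look-alike of the cap_1 alone.

How it is judged:
By the outcome, as a careful person would: the job done as asked, in the order asked, and still so for the second after the job is handed in, with the robot touching nothing.
It also fails if it takes over 72 s, if anything falls off the work surface, if the arm or the gripper's body presses on something with over 40 N, if the wrist force passes 120 N, or if a joint passes its speed limit or range.

## Working session

There is one attempt and no reset: what is moved stays moved. The work goes in short steps, Python scripts to look and compute and a tool call to move; the robot and the scene stay as the last step left them, time stands still between calls to the robot, and variables do not carry over. Pictures are saved under pics/ and viewed, at most 10 in all, crops included, and the job is handed in when it is done.

Besides the shell and the picture viewer there is one more tool, called after "Request:" as name(argument=value, ...) on one line, values as JSON. step_arm: Moves the arm, as the interface text tells. Its arguments: {"type":"object","properties":{"linear":{"type":"array"},"rotation":{"type":"array"},"gripper":{"type":"number"},"newtons":{"type":"number"}},"required":["linear","rotation"]}

```bash
ls; mkdir -p pics; python3 - <<'E'
from plant import bot
import cv2,json,pickle
s=bot.state();print(s, bot.grip_point_offset)
d={}
for n in("scene","top","wrist"):
    im=bot.get_image(n);d[n]=im
    cv2.imwrite(f"pics/{n}0.png",im["color"][:,:,::-1]); print(n,{k:v for k,v in im.items() if k!="color"})
d["s"]=s
pickle.dump(d,open("d0.pkl","wb"))
E
```

```text
pics
{'clock': 0.0, 'joints': array([ 6.31957502e+01,  1.96360349e+01,  8.73768972e+01, -1.00175387e-03,
        7.30738730e+01, -8.36488887e+00]), 'joint_vel': array([-0.05343167, -0.00252927,  0.01900535, -0.02086007,  0.03117623,
       -0.0011722 ]), 'joint_efforts': array([ 3.02220242e-04, -4.31239736e+01, -2.44219333e+01,  7.17246160e-02,
        5.61169500e-02, -1.78033547e-04]), 'tcp_pos': array([0.16585647, 0.49769016, 0.22605063]), 'eef_rot': array([-1.79913979e+02, -1.16803890e-02,  1.61560923e+02]), 'contact_force': array([-0.50809949,  0.7308073 ,  0.5686177 ]), 'wrist_torque': array([-0.02880537, -0.04927391,  0.0001257 ]), 'gripper_force': 0.0, 'finger_gap': 0.09211338489955996} -0.0188
scene {'fx': 469.5226921827659, 'fy': 469.5226921827659, 'cx': 316.5007701013628, 'cy': 244.16254459678285, 'extrinsics': array([[-0.60325618,  0.79728135,  0.02060184,  0.36484919],
       [ 0.53073676,  0.42059098, -0.73581365, -0.23644464],
       [-0.59531545, -0.43294997, -0.67687062,  1.48459491],
       [ 0.        ,  0.        ,  0.        ,  1.        ]])}
top {'fx': 468.36932608656565, 'fy': 468.36932608656565, 'cx': 310.7952719860542, 'cy': 242.4611950017685, 'extrinsics': array([[-0.00820735, -0.99994718,  0.00618686, -0.01996108],
       [-0.98664733,  0.00709143, -0.16271682,  0.59040443],
       [ 0.16266435, -0.00743972, -0.98665341,  1.29286548],
       [ 0.        ,  0.        ,  0.        ,  1.        ]])}
wrist {'fx': 371.64829954431775, 'fy': 371.64829954431775, 'cx': 318.7938078105911, 'cy': 240.6766646858535, 'mount': array([[-9.33158748e-04, -9.68025294e-01, -2.50850873e-01,
         6.83020199e-02],
       [ 9.99999480e-01, -1.00644238e-03,  1.63855993e-04,
        -7.58519208e-04],
       [-4.11083695e-04, -2.50850589e-01,  9.68025729e-01,
        -1.58261910e-01],
       [ 0.00000000e+00,  0.00000000e+00,  0.00000000e+00,
         1.00000000e+00]])}
```

View pics/scene0.png

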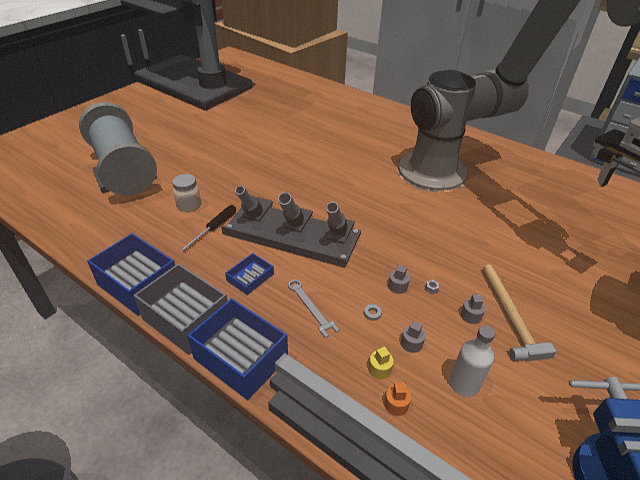

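View pics/top0.png

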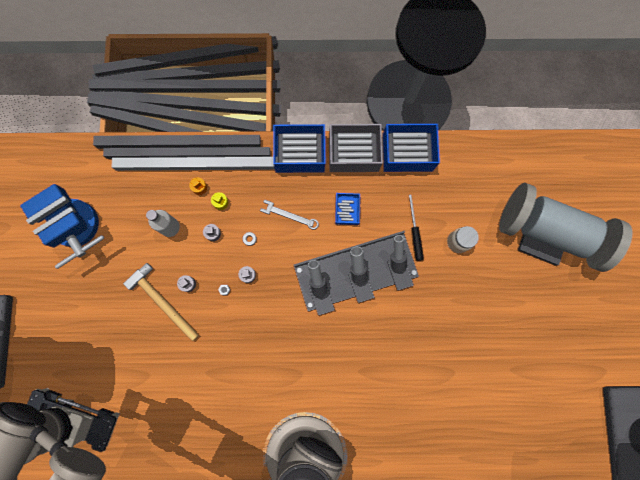

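The grey caps are at top pixels (212,232), (186,284) and (247,274). The orange (197,186) and yellow (219,200) look-alikes are not to be touched. The rack tubes are at about (317,270), (358,258) and (399,245). I'll enlarge these areas to confirm.

```bash
python3 - <<'E'
import cv2,pickle,numpy as np
d=pickle.load(open("d0.pkl","rb"))
t=d["top"]["color"][:,:,::-1];s=d["scene"]["color"][:,:,::-1]
a=cv2.resize(t[210:310,160:290],None,fx=3,fy=3,interpolation=2)  # 390x300
b=cv2.resize(t[225:325,285:425],(400,286),interpolation=2)
c=cv2.resize(s[255:355,370:500],(390,300),interpolation=2)
e=cv2.resize(s[175:275,220:365],(400,276),interpolation=2)
o=np.zeros((600,800,3),np.uint8)
o[:300,:390]=a;o[:286,400:]=b;o[300:,:390]=c;o[300:576,400:]=e
cv2.imwrite("pics/crop.png",o)
E
```

```text
(no output)
```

View pics/crop.png

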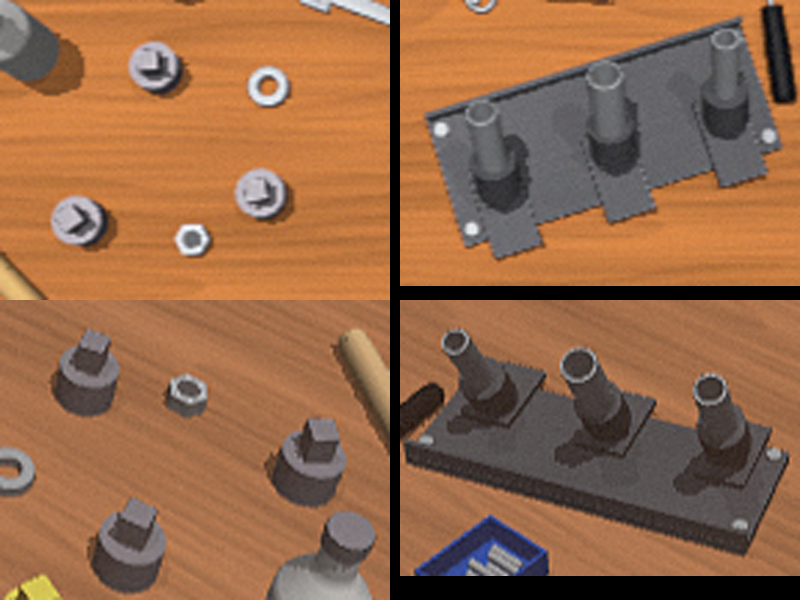

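The three grey caps with lugs are confirmed: crop (152,68), (78,220) and (262,192). The middle tube is the widest (34 mm, a). The top-left one, at scene right, is in between (30 mm, c), and the top-right one is the narrowest (26 mm, b). Next I'll get coarse positions.

```bash
cat > h.py <<'E'
import numpy as np,cv2
from scipy.spatial.transform import Rotation as Ro
def toolT(s):
    T=np.eye(4);T[:3,:3]=Ro.from_euler('xyz',s["eef_rot"],degrees=True).as_matrix();T[:3,3]=s["tcp_pos"];return T
def ray(im,u,v,s=None):
    x=np.array([(u-im["cx"])/im["fx"],(v-im["cy"])/im["fy"]])
    if "mount" in im:
        r=np.hypot(*x);d=np.r_[x/max(r,1e-9)*np.sin(r),np.cos(r)];M=toolT(s)@im["mount"]
    else:
        d=np.r_[x,1];M=np.linalg.inv(im["extrinsics"])
    d=M[:3,:3]@d;return M[:3,3],d/np.linalg.norm(d)
def plane(im,u,v,z,s=None):
    o,d=ray(im,u,v,s);return o+d*(z-o[2])/d[2]
def tri(rays):
    A=sum(np.eye(3)-np.outer(d,d) for o,d in rays);b=sum((np.eye(3)-np.outer(d,d))@o for o,d in rays)
    p=np.linalg.solve(A,b);return p,max(np.linalg.norm(np.cross(p-o,d)) for o,d in rays)
def proj(im,p,s=None):
    if "mount" in im:
        M=np.linalg.inv(toolT(s)@im["mount"]);q=M[:3,:3]@p+M[:3,3]
        th=np.arctan2(np.hypot(q[0],q[1]),q[2]);k=th/np.hypot(q[0],q[1]);x=q[:2]*k
    else:
        q=im["extrinsics"][:3,:3]@p+im["extrinsics"][:3,3];x=q[:2]/q[2]
    return x*im["fx"]+[im["cx"],im["cy"]]
E
python3 - <<'E'
import pickle;from h import *
d=pickle.load(open("d0.pkl","rb"));np.set_printoptions(precision=4,suppress=True)
for c in((152,60),(74,213),(261,187)): print("cap",plane(d["top"],160+c[0]/3,210+c[1]/3,.062))
sc=[(370+95/3,255+40/3),0,0]
for n,t,s in(("c",(314.4,264.5),(332.7,207.3)),("a",(356.8,251.6),(284.5,198.6)),("b",(399.1,239),(239.9,189.9))):
    print(n,*tri([ray(d["top"],*t),ray(d["scene"],*s)]))
E
```

```text
cap [0.6259 0.26   0.062 ]
cap [0.4815 0.3286 0.062 ]
cap [0.5044 0.1551 0.062 ]
c [ 0.5133 -0.0299  0.1489] 0.003262272742046009
a [ 0.5486 -0.1445  0.1406] 0.0016791921347685658
b [ 0.5828 -0.2597  0.1333] 0.0018180768870930469
```

Request:
step_arm(linear=[[-1,-0.3,0],[-1,-0.3,0],[-1,-0.3,0],[-1,-0.3,0],[-1,-0.3,0],[-1,-0.3,0],[-1,-0.3,0],[-1,-0.3,0],[-1,-0.3,0],[-1,-0.3,0]], rotation=[[0,0,0],[0,0,0],[0,0,0],[0,0,0],[0,0,0],[0,0,0],[0,0,0],[0,0,0],[0,0,0],[0,0,0]])

```text
clock: 1.15
tcp_pos: [0.5087, 0.2565, 0.2265]
eef_rot: [-180.0, -0.0, 161.6]
contact_force: [0.3, 0.2, -0.2]
finger_gap: 0.0916
gripper_force: 0.0
```

```bash
python3 - <<'E'
from plant import bot
import pickle,time;from h import *
for _ in range(6): bot.get_image("wrist")
s=bot.state();im=bot.get_image("wrist");s2=bot.state()
print(s["clock"],s["tcp_pos"],s2["tcp_pos"],s["eef_rot"],s["joints"])
pickle.dump((s,im),open("w1.pkl","wb"));o=im["color"][:,:,::-1].copy();cv2.imwrite("pics/w1.png",o)
for p in([.6259,.26,.062],[.4815,.3286,.062],[.5044,.1551,.062]): print(proj(im,np.array(p),s))
E
```

```text
1.45 [0.50664659 0.2582382  0.22647704] [0.50652814 0.25849081 0.22671726] [-1.79986082e+02 -5.56162301e-02  1.61600457e+02] [ 1.92739628e+01  2.42432752e+01  8.02305393e+01  2.37217074e-02
  7.55787134e+01 -5.23324190e+01]
[359.41413728 336.09290711]
[386.77642725 172.87889805]
[213.92731191 256.61133622]
```

View pics/w1.png

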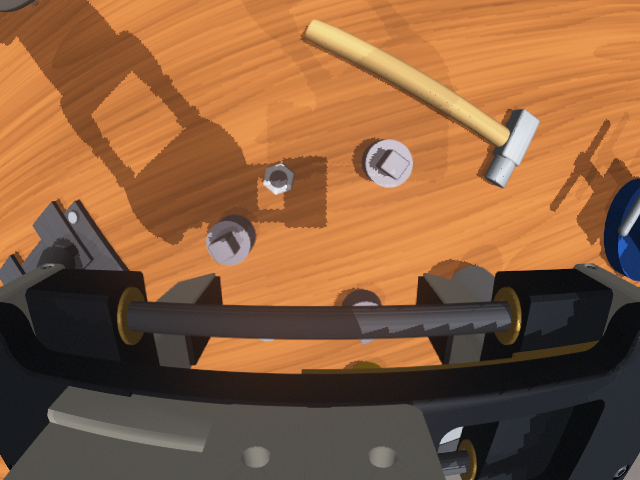

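The hammer, nut (278,180) and two grey caps are visible at (388,163) and (230,242). The third cap at (363,300) is hidden behind the gripper. The pixels sit about 15 px off my prediction, so I'll cross-check between views.

```bash
python3 - <<'E'
import pickle;from h import *
np.set_printoptions(precision=4,suppress=True)
d=pickle.load(open("d0.pkl","rb"));s,w=pickle.load(open("w1.pkl","rb"))
T={1:(210.7,230),2:(184.7,281),3:(247,272.3)};S={1:(415.3,325.3),2:(477,296.7),3:(401.7,268.3)};W={2:(396,163),3:(226,243)}
for k in T:
    print(k,"T+S",*tri([ray(d["top"],*T[k]),ray(d["scene"],*S[k])]))
    print("  planes",plane(d["top"],*T[k],.062),plane(d["scene"],*S[k],.062),plane(w,*W[k],.062,s) if k in W else "")
# nut
print("nut",plane(d["top"],160+192/3,210+240/3,.016),plane(w,279,179,.016,s))
o=cv2.resize(w["color"][110:290,180:440,::-1],(780,540),interpolation=2)
cv2.imwrite("pics/w1c.png",o)
E
```

```text
1 T+S [0.6259 0.2639 0.0561] 0.003044811128182365
  planes [0.6259 0.2599 0.062 ] [0.6291 0.268  0.062 ] 
2 T+S [0.4801 0.3328 0.0616] 0.0042637490921972904
  planes [0.4815 0.3285 0.062 ] [0.4781 0.3366 0.062 ] [0.4756 0.3391 0.062 ]
3 T+S [0.5028 0.1601 0.0583] 0.004948127403213693
  planes [0.5045 0.1551 0.062 ] [0.5038 0.1657 0.062 ] [0.4959 0.1713 0.062 ]
nut [0.4585 0.2266 0.016 ] [0.4594 0.2315 0.016 ]
```

View pics/w1c.png

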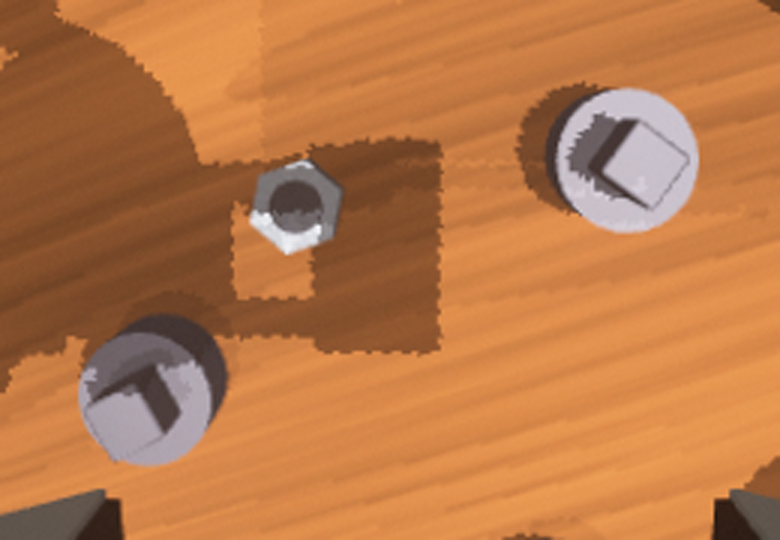

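Lug top faces in the crop: cap 3 corners (87,407), (138,388), (160,440), (115,462), and cap 2 corners (638,118), (690,160), (650,209), (602,163). Body discs are centred at (146,399) and (627,160). I'll compute both centres and the yaw.

```bash
python3 - <<'E'
import pickle;from h import *
np.set_printoptions(precision=4,suppress=True)
s,w=pickle.load(open("w1.pkl","rb"))
f=lambda p,z:plane(w,180+(p[0]+.5)/3-.5,110+(p[1]+.5)/3-.5,z,s)
for n,c,b in((3,[(87,407),(138,388),(160,440),(115,462)],(146,399)),(2,[(638,118),(690,160),(650,209),(602,163)],(627,160))):
    P=np.array([f(p,.062) for p in c]);e=np.roll(P,-1,0)-P
    print(n,P.mean(0),f(b,.034),"sides",np.linalg.norm(e,axis=1),"yaw",np.degrees(np.arctan2(e[:,1],e[:,0]))%90)
E
```

```text
3 [0.5017 0.164  0.062 ] [0.5011 0.1644 0.034 ] sides [0.0179 0.0176 0.0168 0.0194] yaw [1.2275 1.34   7.3282 5.1399]
2 [0.476  0.3378 0.062 ] [0.4764 0.3374 0.034 ] sides [0.0199 0.0189 0.0197 0.017 ] yaw [34.9336 33.2398 29.5421 33.7843]
```

```bash
cat >> h.py <<'E'
N16=np.radians(16.8)
def Rdown(yaw): return Ro.from_euler('xyz',[180,0,yaw],degrees=True).as_matrix()
def Rtube(n=N16):
    v=np.array([np.cos(n),np.sin(n),0]);c,q=np.cos(np.pi/6),.5
    x=-v*c+[0,0,q];z=-v*q-[0,0,c];return np.c_[x,np.cross(z,x),z]
def plan(p0,R0,p1,R1,N):
    "constant tool-frame row (normalised linear, rotation) that reaches pose 1 from pose 0 in N rows"
    r=Ro.from_matrix(R0.T@R1).as_rotvec();st=r/N
    A=sum(R0@Ro.from_rotvec(st*k).as_matrix() for k in range(N))
    v=np.linalg.solve(A,np.array(p1)-p0)
    print(N,"lin",np.round(v/.04,3),"rot",np.round(st/.15,3));return p1,R1
def cur(bot=None,s=None):
    s=s or bot.state();return s["tcp_pos"],toolT(s)[:3,:3]
E
python3 - <<'E'
from plant import bot
from h import *
np.set_printoptions(precision=4,suppress=True)
a=cur(bot);b=plan(*a,[.5014,.1642,.09],Rdown(184),8)
c=plan(*b,[.5014,.1642,.038],Rdown(184),5)
E
```

```text
8 lin [-0.028 -0.296  0.427] rot [ 0.    -0.001 -0.325]
5 lin [ 0.   -0.    0.26] rot [0. 0. 0.]
```

Request:
step_arm(linear=[[-0.028,-0.296,0.427],[-0.028,-0.296,0.427],[-0.028,-0.296,0.427],[-0.028,-0.296,0.427],[-0.028,-0.296,0.427],[-0.028,-0.296,0.427],[-0.028,-0.296,0.427],[-0.028,-0.296,0.427],[0,0,0],[0,0,0]], rotation=[[0,0,-0.325],[0,0,-0.325],[0,0,-0.325],[0,0,-0.325],[0,0,-0.325],[0,0,-0.325],[0,0,-0.325],[0,0,-0.325],[0,0,0],[0,0,0]])

```text
clock: 2.5
tcp_pos: [0.5019, 0.1642, 0.0906]
eef_rot: [180.0, 0.0, -176.1]
contact_force: [0.2, -0.1, 0.0]
finger_gap: 0.0917
gripper_force: 0.0
```

```bash
python3 - <<'E'
from plant import bot
from h import *
np.set_printoptions(precision=4,suppress=True)
import pickle
s=bot.state();im=bot.get_image("wrist");pickle.dump((s,im),open("w2.pkl","wb"))
cv2.imwrite("pics/w2.png",im["color"][:,:,::-1])
print(s["clock"],s["eef_rot"]);plan(*cur(s=s),[.5014,.1642,.038],Rdown(184),5)
E
```

```text
2.5 [ 179.9807    0.0096 -176.1284]
5 lin [ 0.003 -0.     0.263] rot [ 0.     0.    -0.003]
```

View pics/w2.png

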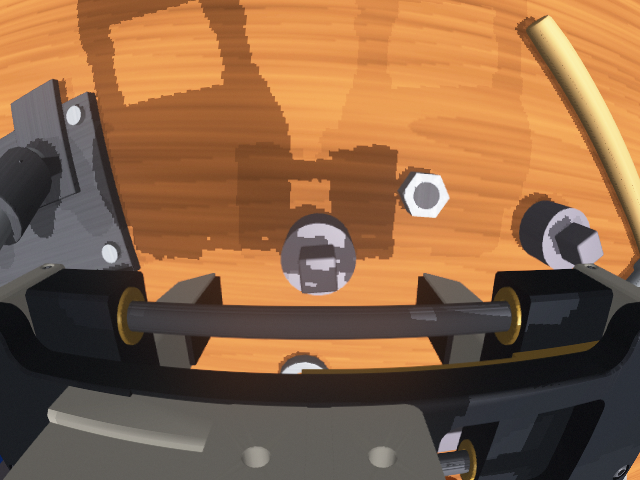

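The cap lug is centred between the fingers at about (318,275) and square to them. I'll descend and grip.

Request:
step_arm(linear=[[0,0,0.26],[0,0,0.26],[0,0,0.26],[0,0,0.26],[0,0,0.26],[0,0,0],[0,0,0],[0,0,0],[0,0,0],[0,0,0]], rotation=[[0,0,0],[0,0,0],[0,0,0],[0,0,0],[0,0,0],[0,0,0],[0,0,0],[0,0,0],[0,0,0],[0,0,0]])

```text
clock: 3.55
tcp_pos: [0.5024, 0.1634, 0.0385]
eef_rot: [180.0, 0.0, -176.1]
contact_force: [-0.0, 0.2, -0.5]
finger_gap: 0.0916
gripper_force: 0.0
```

Request:
step_arm(linear=[[0,0,0],[0,0,0],[0,0,0],[0,0,0],[0,0,0],[0,0,0],[0,0,0],[0,0,0],[0,0,0],[0,0,0]], rotation=[[0,0,0],[0,0,0],[0,0,0],[0,0,0],[0,0,0],[0,0,0],[0,0,0],[0,0,0],[0,0,0],[0,0,0]], gripper=-1, newtons=35)

```text
clock: 4.55
tcp_pos: [0.5022, 0.1634, 0.0381]
eef_rot: [180.0, -0.0, -176.1]
contact_force: [0.5, 0.0, -1.0]
finger_gap: 0.0198
gripper_force: 35.0
```

```bash
python3 - <<'E'
from plant import bot
from h import *
np.set_printoptions(precision=4,suppress=True)
s=bot.state();print(s["finger_gap"],s["gripper_force"],s["contact_force"],s["tcp_pos"],s["eef_rot"])
a=cur(s=s);b=plan(*a,a[0]+[0,0,.13],a[1],4)
R=Rtube();A=np.array([.5486,-.1445,.1406])
V=A+R@[-.03,0,-.10]   # cap sticks out 38 mm beyond TCP
print(V,np.hypot(*V[:2]));plan(*b,V,R,10);plan(*b,V,R,13)
E
```

```text
0.019803823439179434 34.998940229415894 [ 0.509   0.0216 -1.0066] [0.5022 0.1634 0.0381] [ 179.9918   -0.0005 -176.093 ]
4 lin [ 0.     0.    -0.812] rot [0. 0. 0.]
[ 0.6213 -0.1225  0.2122] 0.6333060747024566
10 lin [-0.146 -0.758 -0.142] rot [ 0.039  0.348 -0.147]
13 lin [-0.11  -0.584 -0.11 ] rot [ 0.03   0.267 -0.113]
```

```bash
python3 - <<'E'
from plant import bot
from h import *
np.set_printoptions(precision=4,suppress=True)
a=cur(bot);b=(a[0]+[0,0,.16],a[1])
R=Rtube();A=np.array([.5486,-.1445,.1406])
plan(*b,A+R@[-.03,0,-.10],R,15)
E
```

```text
15 lin [-0.107 -0.505 -0.046] rot [ 0.026  0.232 -0.098]
```

Request:
step_arm(linear=[[0,0,-0.8],[0,0,-0.8],[0,0,-0.8],[0,0,-0.8],[0,0,-0.8],[-0.107,-0.505,-0.046],[-0.107,-0.505,-0.046],[-0.107,-0.505,-0.046],[-0.107,-0.505,-0.046],[-0.107,-0.505,-0.046]], rotation=[[0,0,0],[0,0,0],[0,0,0],[0,0,0],[0,0,0],[0.026,0.232,-0.098],[0.026,0.232,-0.098],[0.026,0.232,-0.098],[0.026,0.232,-0.098],[0.026,0.232,-0.098]])

```text
clock: 5.55
tcp_pos: [0.534, 0.0642, 0.2064]
eef_rot: [-179.3, -10.1, -171.9]
contact_force: [-0.5, -0.0, -0.6]
finger_gap: 0.0199
gripper_force: 35.0
```

Request:
step_arm(linear=[[-0.107,-0.505,-0.046],[-0.107,-0.505,-0.046],[-0.107,-0.505,-0.046],[-0.107,-0.505,-0.046],[-0.107,-0.505,-0.046],[-0.107,-0.505,-0.046],[-0.107,-0.505,-0.046],[-0.107,-0.505,-0.046],[-0.107,-0.505,-0.046],[-0.107,-0.505,-0.046]], rotation=[[0.026,0.232,-0.098],[0.026,0.232,-0.098],[0.026,0.232,-0.098],[0.026,0.232,-0.098],[0.026,0.232,-0.098],[0.026,0.232,-0.098],[0.026,0.232,-0.098],[0.026,0.232,-0.098],[0.026,0.232,-0.098],[0.026,0.232,-0.098]])

```text
clock: 6.55
tcp_pos: [0.6216, -0.1233, 0.2117]
eef_rot: [179.9, -30.1, -163.1]
contact_force: [-0.3, -0.6, 0.4]
finger_gap: 0.0198
gripper_force: 35.0
```

```bash
python3 - <<'E'
from plant import bot
from h import *
import pickle
np.set_printoptions(precision=4,suppress=True)
for _ in range(3):bot.get_image("wrist")
s=bot.state();im=bot.get_image("wrist");pickle.dump((s,im),open("w3.pkl","wb"))
cv2.imwrite("pics/w3.png",im["color"][:,:,::-1])
print(s["clock"],s["tcp_pos"],s["eef_rot"],s["joints"],s["joint_vel"],s["contact_force"])
print(Ro.from_matrix(cur(s=s)[1].T@Rtube()).as_rotvec(True))
for p in([.5133,-.0299,.145],[.5486,-.1445,.141],[.5828,-.2597,.137]):print(proj(im,np.array(p),s))
E
```

```text
6.7 [ 0.6215 -0.1232  0.2101] [ 179.8796  -30.1184 -163.194 ] [ -11.3612   51.4479   39.5591  -15.0728  115.3461 -121.4161] [ 1.4169 -2.6795  2.2525  0.9562 -0.5321  0.734 ] [ 0.4445 -0.7288 -0.4765]
[ 0.1175 -0.1184  0.005 ]
[482.805  200.1331]
[319.1867 200.5067]
[158.8725 204.438 ]
```

View pics/w3.png

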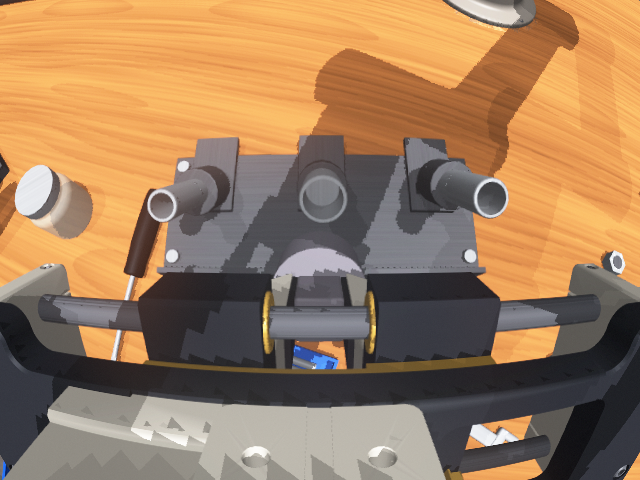

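The rims are at b (162,204), a (323,198) and c (490,196), within about 6 px of the prediction, and the rack sits square to the tool. I'll fit the rims and check them in one enlargement.

```bash
python3 - <<'E'
import pickle;from h import *
np.set_printoptions(precision=2,suppress=True)
s,im=pickle.load(open("w3.pkl","rb"));g=im["color"][:,:,::-1]
out=[]
for n,c in(("b",(162,204)),("a",(323,198)),("c",(490,196))):
    x0,y0=c[0]-32,c[1]-32;p=cv2.resize(g[y0:y0+64,x0:x0+64],None,fx=4,fy=4,interpolation=cv2.INTER_CUBIC)
    q=p.copy();gr=cv2.GaussianBlur(cv2.cvtColor(p,cv2.COLOR_BGR2GRAY),(7,7),0)
    H=cv2.HoughCircles(gr,cv2.HOUGH_GRADIENT_ALT,1.5,3,param1=60,param2=.6,minRadius=45,maxRadius=110)
    if H is not None:
        for h in H[0]:
            print(n,(h[:2]+.5)/4-.5+[x0,y0],h[2]/4);cv2.circle(q,(int(h[0]),int(h[1])),int(h[2]),(0,255,0),1)
    out.append(np.vstack([p,q]))
cv2.imwrite("pics/rims.png",np.hstack(out))
E
```

```text
b [160.75 204.62] 15.439546
b [164.12 204.62] 17.091566
b [165.62 200.5 ] 20.72805
b [160.75 204.62] 12.50066
b [167.88 204.25] 18.401636
b [157.   209.12] 16.21001
b [164.12 204.62] 14.315117
b [155.5  201.25] 12.811519
a [323.25 198.25] 23.712976
a [324.   199.38] 23.69059
a [321.75 199.38] 20.234493
a [321.75 185.88] 18.545431
a [322.5  189.25] 15.986372
a [322.5  189.25] 20.833399
a [318.38 185.88] 21.027287
a [319.5 191.5] 13.347408
a [324.   190.75] 13.675373
c [491.38 199.62] 17.47669
c [483.88 194.75] 21.384611
c [485.   197.38] 19.29766
c [488.75 199.62] 15.634172
c [488.75 204.5 ] 15.0515785
c [491.   193.25] 15.571458
c [494.   194.75] 14.038745
```

View pics/rims.png

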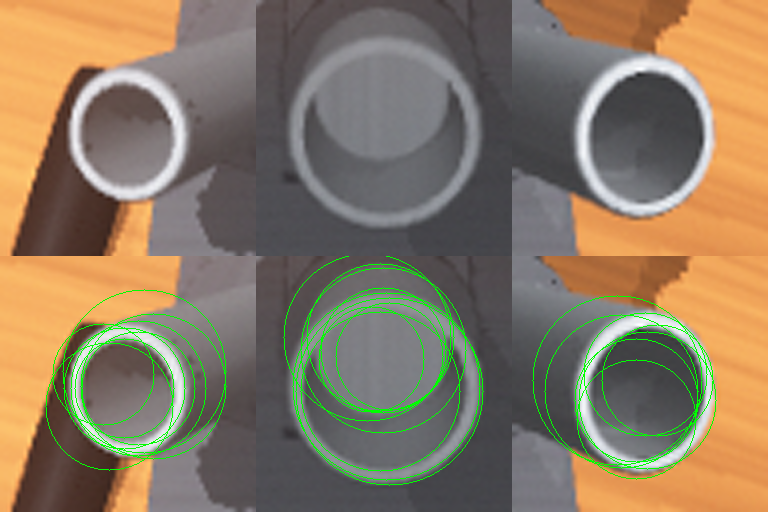

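The rims are crisp. Outer-ellipse centres are b (161.9,205.4), a (322.9,198.6) and c (490.7,197.5). I'll solve for the plane height from the known 120 mm spacing.

```bash
python3 - <<'E'
import pickle;from h import *
from scipy.optimize import brentq
np.set_printoptions(precision=4,suppress=True)
s,im=pickle.load(open("w3.pkl","rb"));d=pickle.load(open("d0.pkl","rb"))
U=dict(b=(161.9,205.4),a=(322.9,198.6),c=(490.7,197.5))
f=lambda k,z:plane(im,*U[k],z,s)
z=brentq(lambda z:np.linalg.norm(f("b",z)-f("c",z))-.24,.05,.25)
P={k:f(k,z) for k in U};print("z",z,P)
e=P["b"]-P["c"];print("row heading",np.degrees(np.arctan2(e[1],e[0])),np.linalg.norm(P["a"]-P["b"]),np.linalg.norm(P["a"]-P["c"]))
T=dict(c=((314.4,264.5),(332.7,207.3)),a=((356.8,251.6),(284.5,198.6)),b=((399.1,239),(239.9,189.9)))
for k in T:print(k,*tri([ray(im,*U[k],s),ray(d["scene"],*T[k][1]),ray(d["top"],*T[k][0])]))
E
```

```text
z 0.14572905587782742 {'b': array([ 0.5849, -0.2519,  0.1457]), 'a': array([ 0.5483, -0.142 ,  0.1457]), 'c': array([ 0.5094, -0.0241,  0.1457])}
row heading -71.66969745559153 0.11586681588059812 0.12413332253936678
c [ 0.5136 -0.0285  0.1513] 0.0043249469240196955
a [ 0.5481 -0.1436  0.1415] 0.002504227197804062
b [ 0.5825 -0.2595  0.1333] 0.002163931109180046
```

Request:
step_arm(linear=[[0,0.6,0],[0,0.6,0],[0,0.6,0],[0,0.6,0],[0,0.6,0],[0,0,0],[0,0,0],[0,0,0],[0,0,0],[0,0,0]], rotation=[[0,0,0],[0,0,0],[0,0,0],[0,0,0],[0,0,0],[0,0,0],[0,0,0],[0,0,0],[0,0,0],[0,0,0]])

```text
clock: 7.75
tcp_pos: [0.5867, -0.0084, 0.212]
eef_rot: [180.0, -30.0, -163.2]
contact_force: [-0.2, 0.1, -1.2]
finger_gap: 0.0198
gripper_force: 35.0
```

```bash
cat >> h.py <<'E'
def rim(im,p,rad,s,tol=.22):
    "sub-pixel outer rim: fit an ellipse to a closed contour near the predicted pixel, with radius near the expected"
    c=proj(im,p,s);M=toolT(s)@im["mount"];D=np.linalg.norm(p-M[:3,3]);r=rad/D*im["fx"]
    h=int(r*1.7)+6;x0,y0=np.round(c).astype(int)-h;x0,y0=max(x0,0),max(y0,0)
    g=cv2.resize(im["color"][y0:y0+2*h,x0:x0+2*h],None,fx=4,fy=4,interpolation=cv2.INTER_CUBIC).max(2)
    best=[]
    for t in range(60,240,4):
        for k in cv2.findContours((g>t).astype(np.uint8),cv2.RETR_LIST,cv2.CHAIN_APPROX_NONE)[0]:
            if len(k)<80: continue
            (x,y),(a,b),_=cv2.fitEllipse(k);a,b=a/8,b/8;area=cv2.contourArea(k)/16
            if abs(area/(np.pi*a*b)-1)<.06 and a/b>.7 and .6*r<b<1.25*r:
                best.append(((x+.5)/4-.5+x0,(y+.5)/4-.5+y0,a,b,t))
    return c,r,np.array(best)
E
python3 - <<'E'
from plant import bot
from h import *
import pickle
np.set_printoptions(precision=2,suppress=True)
s=bot.state();im=bot.get_image("wrist");pickle.dump((s,im),open("w4.pkl","wb"))
cv2.imwrite("pics/w4.png",im["color"][:,:,::-1]);print(s["tcp_pos"])
w3=pickle.load(open("w3.pkl","rb"))
P=dict(c=([.5136,-.0285,.1513],.015),a=([.5481,-.1436,.1415],.017),b=([.5825,-.2595,.1333],.013))
for nm,(S,I) in(("w3",w3),("w4",(s,im))):
  for k,(p,r) in P.items():
    c,r,b=rim(I,np.array(p),r,S);print(nm,k,c,r);print(b[::max(1,len(b)//8)])
E
```

```text
[ 0.59 -0.01  0.21]
w3 c [487.88 197.89] 20.12321912183229
[[491.94 195.45  12.94  14.81 100.  ]
 [491.67 196.2   13.88  14.82 112.  ]
 [491.57 196.86  14.16  15.33 124.  ]
 [491.26 197.64  14.26  16.26 136.  ]
 [491.23 197.71  14.36  16.43 148.  ]
 [491.2  197.75  14.46  16.58 160.  ]
 [491.19 197.79  14.57  16.71 172.  ]
 [491.16 197.8   14.68  16.85 184.  ]
 [491.17 197.85  14.81  16.99 196.  ]
 [491.14 197.86  14.95  17.14 208.  ]]Traceback (most recent call last):
  File "<stdin>", line 11, in <module>
  File "h.py", line 47, in rim
    if abs(area/(np.pi*a*b)-1)<.06 and a/b>.7 and .6*r<b<1.25*r:
           ~~~~^^~~~~~~~~~~
ZeroDivisionError: float division by zero
```

```bash
sed -i 's/a,b=a\/8,b\/8/a,b=a\/8+1e-6,b\/8+1e-6/' h.py
python3 - <<'E'
from h import *
import pickle
np.set_printoptions(precision=2,suppress=True)
P=dict(c=([.5136,-.0285,.1513],.015),a=([.5481,-.1436,.1415],.017),b=([.5825,-.2595,.1333],.013))
for nm in("w3","w4"):
  S,I=pickle.load(open(nm+".pkl","rb"))
  for k,(p,r) in P.items():
    c,r,b=rim(I,np.array(p),r,S);print(nm,k,c,r);print(b[::max(1,len(b)//6)])
s,im=pickle.load(open("w4.pkl","rb"));g=im["color"][:,:,::-1]
o=[]
for k in "bac":
    x,y=np.maximum(np.round(proj(im,np.array(P[k][0]),s)).astype(int)-32,0);o.append(cv2.resize(g[y:y+64,x:x+64],(256,256),interpolation=2));print(k,x,y)
cv2.imwrite("pics/rims4.png",np.hstack(o))
E
```

```text
w3 c [487.88 197.89] 20.12321912183229
[[491.94 195.45  12.94  14.81 100.  ]
 [491.66 196.63  14.06  15.17 120.  ]
 [491.25 197.67  14.3   16.33 140.  ]
 [491.2  197.75  14.46  16.58 160.  ]
 [491.17 197.8   14.65  16.81 180.  ]
 [491.16 197.85  14.85  17.04 200.  ]]
w3 a [320.64 199.95] 24.507773204681996
[[322.41 195.79  23.98  27.68  88.  ]
 [322.48 196.16  23.57  27.   100.  ]
 [322.67 198.16  23.67  24.01 112.  ]
 [322.69 198.32  23.42  23.52 124.  ]
 [322.71 198.39  23.2   23.26 132.  ]
 [322.77 199.13  20.33  21.11 140.  ]
 [322.74 198.46  22.69  22.88 144.  ]]
w3 b [161.09 205.88] 16.602483842688457
[[160.93 203.68  10.83  11.76 136.  ]
 [161.18 205.07  11.58  12.78 152.  ]
 [161.18 205.17  11.78  13.09 168.  ]
 [161.17 205.22  11.97  13.32 184.  ]
 [161.14 205.25  12.15  13.58 200.  ]
 [161.43 205.08  13.82  15.76 208.  ]
 [161.41 205.11  13.69  15.57 216.  ]
 [161.39 205.15  13.51  15.33 224.  ]]
w4 c [321.21 195.92] 22.272554602829395
[[323.07 194.99  21.14  21.28 108.  ]
 [323.06 195.05  21.04  21.14 112.  ]
 [323.06 195.09  20.92  21.   116.  ]
 [323.06 195.13  20.81  20.88 120.  ]
 [323.18 196.96  16.27  18.51 124.  ]
 [323.06 195.18  20.66  20.76 124.  ]
 [323.01 196.03  17.79  18.69 128.  ]
 [323.07 195.22  20.51  20.62 128.  ]
 [323.01 195.89  18.11  18.83 132.  ]
 [323.1  195.27  20.32  20.47 132.  ]]
w4 a [159.12 203.59] 22.16237521566305
[[157.16 198.5   13.64  17.15 120.  ]
 [158.28 202.24  16.42  18.6  144.  ]
 [158.35 202.37  16.64  18.84 160.  ]
 [158.39 202.42  16.8   19.07 176.  ]
 [158.41 202.46  17.    19.29 192.  ]
 [158.45 202.49  17.2   19.54 208.  ]]
w4 b [ 46.67 211.42] 13.474067843480297
[[ 44.71 209.36   7.71   9.08 116.  ]
 [ 44.81 209.98   7.61   9.88 120.  ]
 [ 44.87 210.22   7.6   10.22 124.  ]]
b 15 179
a 127 172
c 289 164
```

View pics/rims4.png

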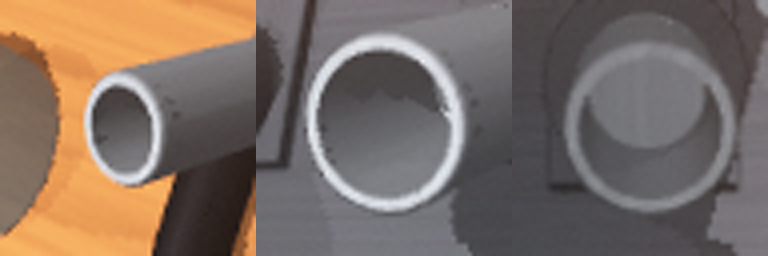

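The rims in the second view agree with the fitted centres: c (323.1,195.1), a (158.4,202.5) and b (45.7,210.7). I'll triangulate across both wrist views.

```bash
python3 - <<'E'
from h import *
import pickle
np.set_printoptions(precision=4,suppress=True)
A=pickle.load(open("w3.pkl","rb"));B=pickle.load(open("w4.pkl","rb"))
print(cur(s=A[0])[0],cur(s=B[0])[0],A[0]["eef_rot"],B[0]["eef_rot"])
U=dict(c=((491.17,197.8),(323.06,195.1)),a=((322.7,198.4),(158.4,202.45)),b=((161.3,205.2),(45.7,210.7)))
P={}
for k,(u,v) in U.items():
    P[k],e=tri([ray(A[1],*u,A[0]),ray(B[1],*v,B[0])]);print(k,P[k],e)
for i,j in("ca","ab","cb"):e=P[j]-P[i];print(i+j,np.linalg.norm(e),np.linalg.norm(e[:2]),np.degrees(np.arctan2(e[1],e[0])))
E
```

```text
[ 0.6215 -0.1232  0.2101] [ 0.5867 -0.0084  0.212 ] [ 179.8796  -30.1184 -163.194 ] [ 179.9573  -30.029  -163.2169]
c [ 0.5141 -0.0271  0.1543] 0.00020548354903288107
a [ 0.5484 -0.1421  0.1458] 9.227421291326871e-05
b [ 0.5826 -0.2578  0.1364] 9.076107233633882e-05
ca 0.12028824962771582 0.1199935085448496 -73.38250306891624
ab 0.12103884308582223 0.12067379257537345 -73.5236627974599
cb 0.24132513750405515 0.24066711852057332 -73.45328243839133
```

```bash
python3 - <<'E'
from h import *
import pickle
from scipy.optimize import brentq
np.set_printoptions(precision=4,suppress=True)
from plant import bot
for n in("w3","w4"):
    S,I=pickle.load(open(n+".pkl","rb"));M=np.linalg.inv(I["mount"])
    g=I["color"].astype(float).mean(2)
    for u in (300,319,338):
        col=g[235:275,u-2:u+3].mean(1);print(n,u,np.round(col).astype(int))
    def pr(p):
        q=M[:3,:3]@p+M[:3,3];r=np.hypot(q[0],q[1]);return q[:2]/r*np.arctan2(r,q[2])*I["fx"]+[I["cx"],I["cy"]]
    for dx in(0,.001,-.001):print(dx,pr(np.array([.023+dx,0,.004])))
s=bot.state();R=Rtube(np.radians(16.55));A=np.array([.5484,-.1421,.1458])
b=plan(*cur(s=s),A+R@[-.012,0,-.075],R,8);b=plan(*b,A+R@[0,0,-.048],R,4)
E
```

```text
w3 300 [ 82  83  83  84  97  98  99  99 100  99 100 101 101 101 102 105 143 184
 191 193 191 192 192 191 191 191 191 191 191 191 192 192 191 191 191 191
 191 191 192 191]
w3 319 [ 86  85  86  85  85  85  86  85  86  94 105 109 134 181 194 194 194 194
 194 193 193 193 193 193 192 192 193 193 192 192 191 191 192 192 192 179
 146 116 116 116]
w3 338 [ 77  79  81  81  82  82  82  81  82  81  82  82  82  82  83  87 106 114
 116 151 183 192 193 193 193 192 192 192 192 192 193 192 192 175 153 144
 139 125 116 116]
0 [318.5615 248.3781]
0.001 [318.5599 246.2438]
-0.001 [318.563  250.5056]
w4 300 [ 78  77  79  91  92  92  92  92  92  93  93  94  94  94  94  93 132 173
 181 181 180 181 181 181 181 180 180 180 181 181 180 181 181 181 180 180
 180 180 180 180]
w4 319 [ 80  80  80  82  81  85  99 102 102 102 102 100 121 170 183 183 183 184
 183 183 183 183 182 182 182 182 182 182 182 181 182 181 181 180 158 124
 109 110 109 109]
w4 338 [ 78  78  79  80  79  79  79  79  79  79  81  89 100 103 103 106 132 175
 183 184 183 182 183 183 183 183 182 183 182 182 182 182 163 151 144 132
 121 110 110 110]
0 [318.5619 248.3786]
0.001 [318.5603 246.2443]
-0.001 [318.5634 250.5061]
8 lin [ 0.062 -0.367  0.062] rot [-0.001 -0.001  0.003]
4 lin [0.075 0.    0.169] rot [0. 0. 0.]
```

Request:
step_arm(linear=[[0.062,-0.367,0.062],[0.062,-0.367,0.062],[0.062,-0.367,0.062],[0.062,-0.367,0.062],[0.062,-0.367,0.062],[0.062,-0.367,0.062],[0.062,-0.367,0.062],[0.062,-0.367,0.062],[0,0,0],[0,0,0]], rotation=[[0,0,0.003],[0,0,0.003],[0,0,0.003],[0,0,0.003],[0,0,0.003],[0,0,0.003],[0,0,0.003],[0,0,0.003],[0,0,0],[0,0,0]])

```text
clock: 8.8
tcp_pos: [0.5945, -0.128, 0.2048]
eef_rot: [-180.0, -30.0, -163.4]
contact_force: [0.4, -0.6, -1.1]
finger_gap: 0.0201
gripper_force: 35.0
```

```bash
cat >> h.py <<'E'
R=Rtube(np.radians(16.55));TU=dict(c=np.array([.5141,-.0271,.1543]),a=np.array([.5484,-.1421,.1458]),b=np.array([.5826,-.2578,.1364]))
def rel(s,k):
    "TCP, force in the tube's tool frame relative to tube k: z=-38 mm is mouth at the end, -10 home"
    return np.round(R.T@(s["tcp_pos"]-TU[k])*1000,2),np.round(R.T@s["contact_force"],1)
E
python3 - <<'E'
from plant import bot
from h import *
import pickle
np.set_printoptions(precision=4,suppress=True)
s=bot.state();im=bot.get_image("wrist");pickle.dump((s,im),open("w5.pkl","wb"));print(rel(s,"a"),s["clock"])
c,r,b=rim(im,TU["a"],.017,s);print(c,r,b[::max(1,len(b)//6)])
plan(*cur(s=s),TU["a"]+R@[-.0005,0,-.046],R,5)
E
```

```text
(array([-12.22,   0.36, -75.15]), array([-0.8, -0.7,  0.9])) 8.8
[318.1293 234.6003] 26.383388001984112 []
5 lin [ 0.059 -0.002  0.146] rot [-0.001 -0.001  0.001]
```

Request:
step_arm(linear=[[0.059,-0.002,0.146],[0.059,-0.002,0.146],[0.059,-0.002,0.146],[0.059,-0.002,0.146],[0.059,-0.002,0.146],[0,0,0.05],[0,0,0.05],[0,0,0.05],[0,0,0],[0,0,0]], rotation=[[0,0,0],[0,0,0],[0,0,0],[0,0,0],[0,0,0],[0,0,0],[0,0,0],[0,0,0],[0,0,0],[0,0,0]])

```text
clock: 9.85
tcp_pos: [0.5681, -0.1363, 0.1803]
eef_rot: [-179.9, -30.0, -163.4]
contact_force: [-1.2, 0.7, -1.1]
finger_gap: 0.0196
gripper_force: 35.0
```

```bash
python3 -c "
from plant import bot
from h import *
print(rel(bot.state(),'a'))"
```

```text
(array([-4.800e-01, -3.000e-02, -4.016e+01]), array([0.2, 1. , 1.4]))
```

Request:
step_arm(linear=[[0,0,0.05],[0,0,0.05],[0,0,0.05],[0,0,0],[0,0,0],[0,0,0],[0,0,0],[0,0,0],[0,0,0],[0,0,0]], rotation=[[0,0,0],[0,0,0],[0,0,0],[0,0,0],[0,0,0],[0,0,0],[0,0,0],[0,0,0],[0,0,0],[0,0,0]])

```text
clock: 10.85
tcp_pos: [0.5675, -0.1365, 0.1794]
eef_rot: [-179.7, -29.5, -163.5]
contact_force: [9.1, 5.0, 19.0]
finger_gap: 0.0198
gripper_force: 35.0
```

```bash
python3 -c "
from plant import bot
from h import *
print(rel(bot.state(),'a'))"
```

```text
(array([ -0.48,  -0.11, -39.03]), array([  0.7,   2.2, -21.5]))
```

Request:
step_arm(linear=[[0.03,0,0],[0,0.03,0],[-0.03,0,0],[-0.03,0,0],[0,-0.03,0],[0,-0.03,0],[0.03,0,0],[0.03,0,0],[0,0.03,0],[-0.03,0,0]], rotation=[[0,0,0],[0,0,0],[0,0,0],[0,0,0],[0,0,0],[0,0,0],[0,0,0],[0,0,0],[0,0,0],[0,0,0]])

```text
clock: 11.85
tcp_pos: [0.5676, -0.1365, 0.1793]
eef_rot: [-179.6, -29.5, -163.5]
contact_force: [8.3, 4.6, 20.0]
finger_gap: 0.02
gripper_force: 35.0
```

```bash
python3 -c "
from plant import bot
from h import *
s=bot.state();print(rel(s,'a'),R.T@s['wrist_torque'],s['clock'])
b=cur(s=s);b=plan(*b,b[0]+R@[0,0,-.02],R,3);plan(*b,TU['c']+R@[-.0005,0,-.046],R,8)"
```

```text
(array([ -0.55,  -0.12, -39.02]), array([  2. ,   2.1, -22. ])) [-0.52857603  0.49264597 -0.04964254] 11.85
3 lin [-0.001 -0.001 -0.167] rot [-0.014  0.018 -0.   ]
8 lin [0.014 0.375 0.018] rot [0. 0. 0.]
```

Request:
step_arm(linear=[[0,0,-0.2],[0,0,-0.2],[0,0,-0.2],[0,0,-0.2],[0,0.5,0],[0,0.5,0],[0,0.5,0],[0,0.5,0],[0,0.5,0],[0,0.5,0]], rotation=[[0,0,0],[0,0,0],[0,0,0],[0,0,0],[0,0,0],[0,0,0],[0,0,0],[0,0,0],[0,0,0],[0,0,0]])

```text
clock: 12.85
tcp_pos: [0.5456, -0.016, 0.2028]
eef_rot: [-179.9, -30.0, -163.4]
contact_force: [-0.2, 0.4, -0.9]
finger_gap: 0.0195
gripper_force: 35.0
```

```bash
python3 - <<'E'
from plant import bot
from h import *
import pickle
bot.get_image("wrist");bot.get_image("wrist")
s=bot.state();im=bot.get_image("wrist");pickle.dump((s,im),open("w6.pkl","wb"))
print(rel(s,'c'),s['clock'],s['eef_rot'])
g=im["color"].astype(float).mean(2)
for u in(300,319,338):print(np.round(g[235:262,u-2:u+3].mean(1)).astype(int))
plan(*cur(s=s),TU['c']+R@[-.0005,0,-.046],R,5)
E
```

```text
(array([ -4.69,   3.11, -58.99]), array([-1.2, -0.3,  0.6])) 12.95 [-179.9844241   -30.0313181  -163.18195605]
[ 93  82  75  75  76  76  87  90  90  91  91  92  91  92  93  96 130 170
 177 177 177 177 177 177 176 176 177]
[ 80  79  80  79  79  78  80  79  80  91  99 100 122 166 179 179 179 179
 179 179 179 179 178 178 178 178 178]
[ 70  73  78  78  78  78  78  78  77  78  77  78  77  78  78  84 129 171
 179 179 179 179 179 179 179 179 178]
5 lin [ 0.021 -0.015  0.065] rot [-0.003 -0.001  0.005]
```

Request:
step_arm(linear=[[0.021,-0.015,0.065],[0.021,-0.015,0.065],[0.021,-0.015,0.065],[0.021,-0.015,0.065],[0.021,-0.015,0.065],[0,0,0.06],[0,0,0.06],[0,0,0.06],[0,0,0.06],[0,0,0.06]], rotation=[[-0.003,-0.001,0.005],[-0.003,-0.001,0.005],[-0.003,-0.001,0.005],[-0.003,-0.001,0.005],[-0.003,-0.001,0.005],[0,0,0],[0,0,0],[0,0,0],[0,0,0],[0,0,0]])

```text
clock: 14.0
tcp_pos: [0.5337, -0.0247, 0.1871]
eef_rot: [-179.7, -29.5, -163.7]
contact_force: [12.5, 5.4, 31.9]
finger_gap: 0.0196
gripper_force: 35.1
```

```bash
python3 -c "
from plant import bot
from h import *
s=bot.state();print(rel(s,'c'),R.T@s['wrist_torque'],s['clock'],s['eef_rot'])"
```

```text
(array([ -0.49,  -3.28, -38.15]), array([  4.3,   1.6, -34.4])) [-0.69069189  0.59841426 -0.10054444] 14.0 [-179.74115717  -29.50816277 -163.70620791]
```

Request:
step_arm(linear=[[0,0,-0.2],[0,0,-0.15],[0,0.04,0],[0,0.04,0],[0,0,0],[0,0,0],[0,0,0],[0,0,0],[0,0,0],[0,0,0]], rotation=[[0,0,0],[0,0,0],[0,0,0],[0,0,0],[0,0,0],[0,0,0],[0,0,0],[0,0,0],[0,0,0],[0,0,0]])

```text
clock: 15.0
tcp_pos: [0.5372, -0.02, 0.1953]
eef_rot: [-179.9, -30.0, -163.6]
contact_force: [0.7, -0.1, -0.7]
finger_gap: 0.0196
gripper_force: 35.0
```

```bash
python3 -c "
from plant import bot
from h import *
s=bot.state();print(rel(s,'c'),s['clock'],s['eef_rot'],s['joint_vel'])"
```

```text
(array([ -0.45,   0.18, -47.59]), array([-0.9, -0.3,  0.3])) 15.0 [-179.9302121   -29.98308587 -163.63533243] [-0.03934064 -0.04726625  0.02536727  0.00917492  0.08602521 -0.11621184]
```

Request:
step_arm(linear=[[0,0,0.08],[0,-0.005,0.08],[0,0,0.08],[0,0,0.08],[0,0,0],[0,0,0],[0,0,0],[0,0,0],[0,0,0],[0,0,0]], rotation=[[0,0,0],[0,0,0],[0,0,0],[0,0,0],[0,0,0],[0,0,0],[0,0,0],[0,0,0],[0,0,0],[0,0,0]])

```text
clock: 16.0
tcp_pos: [0.5327, -0.0216, 0.1872]
eef_rot: [-179.8, -29.6, -163.7]
contact_force: [7.2, 3.6, 15.7]
finger_gap: 0.0197
gripper_force: 35.0
```

```bash
python3 -c "
from plant import bot
from h import *
s=bot.state();print(rel(s,'c'),R.T@s['wrist_torque'],s['clock'],s['eef_rot'])"
```

```text
(array([-3.300e-01,  1.000e-02, -3.821e+01]), array([  0.9,   1.4, -17.5])) [-0.39542392  0.14558392 -0.0210722 ] 16.0 [-179.79760999  -29.62268562 -163.67717004]
```

Request:
step_arm(linear=[[0.03,0,0],[0,0.03,0],[-0.03,0,0],[-0.03,0,0],[0,-0.03,0],[0,-0.03,0],[0.03,0,0],[0.03,0,0],[0,0.03,0],[-0.03,0,0]], rotation=[[0,0,0],[0,0,0],[0,0,0],[0,0,0],[0,0,0],[0,0,0],[0,0,0],[0,0,0],[0,0,0],[0,0,0]])

```text
clock: 17.0
tcp_pos: [0.5328, -0.0214, 0.1871]
eef_rot: [-179.8, -29.6, -163.7]
contact_force: [5.2, 4.0, 17.4]
finger_gap: 0.0195
gripper_force: 35.0
```

```bash
python3 -c "
from plant import bot
from h import *
s=bot.state();print(rel(s,'c'),s['clock'],s['eef_rot'])
p=TU['c']+R@[-.0004,0,-.0355]
b=plan(p,R,p+R@[0,0,-.032],R,3);b=plan(*b,TU['b']+R@[-.0005,0,-.048],R,14)"
```

```text
(array([ -0.48,   0.11, -38.19]), array([  3.4,   2.4, -18.2])) 17.0 [-179.79342301  -29.60967872 -163.66249368]
3 lin [ 0.     0.    -0.267] rot [0. 0. 0.]
14 lin [-0.016 -0.43   0.063] rot [0. 0. 0.]
```

Request:
step_arm(linear=[[0,0,-0.267],[0,0,-0.267],[0,0,-0.267],[-0.016,-0.43,0.063],[-0.016,-0.43,0.063],[-0.016,-0.43,0.063],[-0.016,-0.43,0.063],[-0.016,-0.43,0.063],[-0.016,-0.43,0.063],[-0.016,-0.43,0.063]], rotation=[[0,0,0],[0,0,0],[0,0,0],[0,0,0],[0,0,0],[0,0,0],[0,0,0],[0,0,0],[0,0,0],[0,0,0]])

```text
clock: 18.0
tcp_pos: [0.576, -0.136, 0.1942]
eef_rot: [-179.9, -30.0, -163.7]
contact_force: [-0.3, -0.6, -1.3]
finger_gap: 0.0199
gripper_force: 35.0
```

Request:
step_arm(linear=[[-0.016,-0.43,0.063],[-0.016,-0.43,0.063],[-0.016,-0.43,0.063],[-0.016,-0.43,0.063],[-0.016,-0.43,0.063],[-0.016,-0.43,0.063],[-0.016,-0.43,0.063],[0,0,0],[0,0,0],[0,0,0]], rotation=[[0,0,0],[0,0,0],[0,0,0],[0,0,0],[0,0,0],[0,0,0],[0,0,0],[0,0,0],[0,0,0],[0,0,0]])

```text
clock: 19.0
tcp_pos: [0.6051, -0.2505, 0.1774]
eef_rot: [-180.0, -30.0, -163.6]
contact_force: [0.6, 0.8, -1.4]
finger_gap: 0.0195
gripper_force: 35.0
```

```bash
python3 -c "
from plant import bot
from h import *
s=bot.state();print(rel(s,'b'),s['clock'],s['eef_rot'],s['joints'])
print(Ro.from_matrix(cur(s=s)[1].T@R).as_rotvec()/.15)"
```

```text
(array([ 2.000e-02,  5.500e-01, -4.729e+01]), array([-1.4,  0.6,  0.8])) 19.0 [-179.95286779  -29.98107973 -163.58502332] [ -20.75601982   53.26314135   40.72544478  -18.74254027  109.66252466
 -129.81774066]
[ 0.00236901  0.00219588 -0.01360805]
```

Request:
step_arm(linear=[[-0.012,-0.013,0.08],[0,0,0.08],[0,0,0.08],[0,0,0.08],[0,0,0],[0,0,0],[0,0,0],[0,0,0],[0,0,0],[0,0,0]], rotation=[[0,0,0],[0,0,0],[0,0,0],[0,0,0],[0,0,0],[0,0,0],[0,0,0],[0,0,0],[0,0,0],[0,0,0]])

```text
clock: 20.0
tcp_pos: [0.5995, -0.2535, 0.1659]
eef_rot: [-179.9, -30.0, -163.6]
contact_force: [-0.9, -0.3, -0.4]
finger_gap: 0.0197
gripper_force: 35.0
```

```bash
python3 -c "
from plant import bot
from h import *
s=bot.state();print(rel(s,'b'),s['clock'],s['eef_rot'],R.T@s['wrist_torque'])"
```

```text
(array([ -0.35,  -0.69, -34.22]), array([ 0.6, -0.1,  0.9])) 20.0 [-179.92642831  -29.98157897 -163.63367476] [-0.06762583 -0.38196104 -0.05308481]
```

Request:
step_arm(linear=[[0,0,0.08],[0,0,0.08],[0,0,0.08],[0,0,0.08],[0,0,0.08],[0,0,0.08],[0,0,0.08],[0,0,0],[0,0,0],[0,0,0]], rotation=[[0,0,0],[0,0,0],[0,0,0],[0,0,0],[0,0,0],[0,0,0],[0,0,0],[0,0,0],[0,0,0],[0,0,0]])

```text
clock: 21.0
tcp_pos: [0.5891, -0.2566, 0.1472]
eef_rot: [-179.9, -29.9, -163.6]
contact_force: [3.4, 1.7, 5.7]
finger_gap: 0.02
gripper_force: 35.0
```

```bash
python3 -c "
from plant import bot
from h import *
s=bot.state();print(rel(s,'b'),s['clock'],s['eef_rot'],R.T@s['wrist_torque'])"
```

```text
(array([ -0.31,  -0.67, -12.6 ]), array([-0.4,  0.6, -6.8])) 21.0 [-179.87789707  -29.92318167 -163.64502312] [-0.20326968 -0.24226495 -0.02467548]
```

Request:
step_arm(linear=[[0,0,0.04],[0,0,0.04],[0,0,0.04],[0,0,0],[0,0,0],[0,0,0],[0,0,0],[0,0,0],[0,0,0],[0,0,0]], rotation=[[0,0,0],[0,0,0],[0,0,0],[0,0,0],[0,0,0],[0,0,0],[0,0,0],[0,0,0],[0,0,0],[0,0,0]])

```text
clock: 22.0
tcp_pos: [0.589, -0.2566, 0.1471]
eef_rot: [-179.6, -29.5, -163.7]
contact_force: [10.1, 7.0, 22.0]
finger_gap: 0.0198
gripper_force: 35.0
```

```bash
python3 -c "
from plant import bot
from h import *
s=bot.state();print(rel(s,'b'),s['clock'],s['eef_rot'],R.T@s['wrist_torque'])"
```

```text
(array([ -0.3 ,  -0.69, -12.48]), array([  0.9,   3.8, -24.9])) 22.0 [-179.59167994  -29.54696793 -163.71030589] [-6.67928140e-01 -6.07132497e-05 -2.61159828e-02]
```

Request:
step_arm(linear=[[0,0,-0.09],[0,0,0],[0,0,0],[0,0,0],[0,0,0],[0,0,0],[0,0,0],[0,0,-0.3],[0,0,-0.9],[0,0,-0.9]], rotation=[[0,0,0],[0,0,0],[0,0,0],[0,0,0],[0,0,0],[0,0,0],[0,0,0],[0,0,0],[0,0,0],[0,0,0]], gripper=0.2)

```text
clock: 23.0
tcp_pos: [0.6282, -0.2448, 0.2189]
eef_rot: [180.0, -30.1, -163.6]
contact_force: [1.4, -1.0, -0.3]
finger_gap: 0.055
gripper_force: 0.0
```

```bash
python3 - <<'E'
from plant import bot
from h import *
import pickle
s=bot.state();print(rel(s,'b'),s['clock'],s['finger_gap'])
im=bot.get_image("top");cv2.imwrite("pics/top1.png",im["color"][:,:,::-1])
p=TU['b']+R@[0,0,-.0955]
b=plan(p,R,[.4762,.3376,.21],Rdown(213),18)
b=plan(*b,[.4762,.3376,.095],Rdown(213),5)
E
```

```text
(array([  0.23,  -0.48, -95.18]), array([-1. , -1.3, -0.3])) 23.0 0.05496623046919555
18 lin [-0.143  0.826 -0.016] rot [ 0.028 -0.193 -0.104]
5 lin [-0.    -0.     0.575] rot [0. 0. 0.]
```

Request:
step_arm(linear=[[-0.143,0.826,-0.016],[-0.143,0.826,-0.016],[-0.143,0.826,-0.016],[-0.143,0.826,-0.016],[-0.143,0.826,-0.016],[-0.143,0.826,-0.016],[-0.143,0.826,-0.016],[-0.143,0.826,-0.016],[-0.143,0.826,-0.016],[-0.143,0.826,-0.016]], rotation=[[0.028,-0.193,-0.104],[0.028,-0.193,-0.104],[0.028,-0.193,-0.104],[0.028,-0.193,-0.104],[0.028,-0.193,-0.104],[0.028,-0.193,-0.104],[0.028,-0.193,-0.104],[0.028,-0.193,-0.104],[0.028,-0.193,-0.104],[0.028,-0.193,-0.104]])

```text
clock: 24.05
tcp_pos: [0.5637, 0.0849, 0.2059]
eef_rot: [179.0, -13.2, -154.2]
contact_force: [0.2, 0.0, -0.5]
finger_gap: 0.0554
gripper_force: 0.0
```

Request:
step_arm(linear=[[-0.143,0.826,-0.016],[-0.143,0.826,-0.016],[-0.143,0.826,-0.016],[-0.143,0.826,-0.016],[-0.143,0.826,-0.016],[-0.143,0.826,-0.016],[-0.143,0.826,-0.016],[-0.143,0.826,-0.016],[0,0,0.9],[0,0,0.9]], rotation=[[0.028,-0.193,-0.104],[0.028,-0.193,-0.104],[0.028,-0.193,-0.104],[0.028,-0.193,-0.104],[0.028,-0.193,-0.104],[0.028,-0.193,-0.104],[0.028,-0.193,-0.104],[0.028,-0.193,-0.104],[0,0,0],[0,0,0]])

```text
clock: 25.05
tcp_pos: [0.4773, 0.3387, 0.1366]
eef_rot: [-179.9, 0.3, -147.0]
contact_force: [0.6, -0.2, -0.4]
finger_gap: 0.0549
gripper_force: 0.0
```

```bash
python3 - <<'E'
from plant import bot
from h import *
import pickle
for _ in range(5): bot.get_image("scene")
s=bot.state();im=bot.get_image("wrist");print(s['clock'],s['tcp_pos'],s['eef_rot'],s['joints'])
pickle.dump((s,im),open("w7.pkl","wb"));cv2.imwrite("pics/w7.png",im["color"][:,:,::-1])
# lug top face: brightest quad near prediction
c=proj(im,np.array([.4762,.3376,.062]),s);print(c)
x0,y0=np.round(c).astype(int)-50
g=cv2.cvtColor(im["color"],cv2.COLOR_RGB2HSV)[y0:y0+100,x0:x0+100]
m=((g[...,1]<60)&(g[...,2]>60)).astype(np.uint8)
k=max(cv2.findContours(m,cv2.RETR_EXTERNAL,cv2.CHAIN_APPROX_NONE)[0],key=cv2.contourArea)
print("body",cv2.minEnclosingCircle(k),x0,y0,cv2.contourArea(k),cv2.boundingRect(k))
plan(*cur(s=s),[.4762,.3376,.038],Rdown(213),5)
E
```

```text
25.3 [0.47838543 0.33747671 0.1377084 ] [-179.89620486    0.18062231 -147.14935154] [ 27.75042593  30.36478629  84.86605401  -0.09668799  64.58005699
 -95.05869976]
[320.36501258 249.18364114]
body ((49.91645812988281, 36.173316955566406), 33.42380905151367) 270 199 3148.5 (19, 3, 63, 67)
5 lin [0.01  0.007 0.499] rot [-0.002  0.004 -0.003]
```

Request:
step_arm(linear=[[0.01,0.007,0.497],[0.01,0.007,0.497],[0.01,0.007,0.497],[0.01,0.007,0.497],[0.01,0.007,0.497],[0,0,0],[0,0,0],[0,0,0],[0,0,0],[0,0,0]], rotation=[[-0.002,0.004,-0.003],[-0.002,0.004,-0.003],[-0.002,0.004,-0.003],[-0.002,0.004,-0.003],[-0.002,0.004,-0.003],[0,0,0],[0,0,0],[0,0,0],[0,0,0],[0,0,0]])

```text
clock: 26.35
tcp_pos: [0.4756, 0.3375, 0.0377]
eef_rot: [-180.0, -0.0, -147.0]
contact_force: [0.1, -0.1, 0.0]
finger_gap: 0.0554
gripper_force: 0.0
```

Request:
step_arm(linear=[[0,0,0],[0,0,0],[0,0,0],[0,0,0],[0,0,0],[0,0,0],[0,0,0],[0,0,0],[0,0,0],[0,0,0]], rotation=[[0,0,0],[0,0,0],[0,0,0],[0,0,0],[0,0,0],[0,0,0],[0,0,0],[0,0,0],[0,0,0],[0,0,0]], gripper=-1, newtons=45)

```text
clock: 27.35
tcp_pos: [0.475, 0.3372, 0.0367]
eef_rot: [-180.0, -0.1, -147.0]
contact_force: [0.8, -0.2, -0.5]
finger_gap: 0.0197
gripper_force: 44.8
```

```bash
python3 - <<'E'
from plant import bot
from h import *
s=bot.state();print(s['clock'],s['tcp_pos'],s['eef_rot'],s['finger_gap'],s['contact_force'])
p,q=cur(s=s)
b=plan(p,q,p+[0,0,.17],q,5)
b=plan(*b,TU['a']+R@[-.0,0,-.075],R,20)
E
```

```text
27.35 [0.47504    0.33721351 0.03669651] [-1.79996712e+02 -1.19879772e-01 -1.46999867e+02] 0.019669556306237443 [ 0.77274967 -0.15570532 -0.51924081]
5 lin [ 0.002 -0.    -0.85 ] rot [0. 0. 0.]
20 lin [ 0.127 -0.59   0.019] rot [-0.025  0.173  0.093]
```

```bash
python3 - <<'E'
from plant import bot
from h import *
p,q=cur(bot)
b=(p+[0,0,.18],q)
plan(*b,TU['a']+R@[-.0,0,-.09],R,20)
E
```

```text
20 lin [ 0.118 -0.591  0.013] rot [-0.025  0.173  0.093]
```

Request:
step_arm(linear=[[0,0,-0.9],[0,0,-0.9],[0,0,-0.9],[0,0,-0.9],[0,0,-0.9],[0,0,0],[0,0,0],[0,0,0],[0,0,0],[0,0,0]], rotation=[[0,0,0],[0,0,0],[0,0,0],[0,0,0],[0,0,0],[0,0,0],[0,0,0],[0,0,0],[0,0,0],[0,0,0]])

```text
clock: 28.35
tcp_pos: [0.475, 0.3372, 0.2155]
eef_rot: [180.0, -0.2, -147.0]
contact_force: [0.1, -0.0, -1.7]
finger_gap: 0.0199
gripper_force: 44.8
```

Request:
step_arm(linear=[[0.118,-0.591,0.013],[0.118,-0.591,0.013],[0.118,-0.591,0.013],[0.118,-0.591,0.013],[0.118,-0.591,0.013],[0.118,-0.591,0.013],[0.118,-0.591,0.013],[0.118,-0.591,0.013],[0.118,-0.591,0.013],[0.118,-0.591,0.013]], rotation=[[-0.025,0.173,0.093],[-0.025,0.173,0.093],[-0.025,0.173,0.093],[-0.025,0.173,0.093],[-0.025,0.173,0.093],[-0.025,0.173,0.093],[-0.025,0.173,0.093],[-0.025,0.173,0.093],[-0.025,0.173,0.093],[-0.025,0.173,0.093]])

```text
clock: 29.35
tcp_pos: [0.55, 0.1074, 0.2138]
eef_rot: [178.9, -15.2, -154.9]
contact_force: [0.5, 0.8, -0.6]
finger_gap: 0.0197
gripper_force: 44.8
```

Request:
step_arm(linear=[[0.118,-0.591,0.013],[0.118,-0.591,0.013],[0.118,-0.591,0.013],[0.118,-0.591,0.013],[0.118,-0.591,0.013],[0.118,-0.591,0.013],[0.118,-0.591,0.013],[0.118,-0.591,0.013],[0.118,-0.591,0.013],[0.118,-0.591,0.013]], rotation=[[-0.025,0.173,0.093],[-0.025,0.173,0.093],[-0.025,0.173,0.093],[-0.025,0.173,0.093],[-0.025,0.173,0.093],[-0.025,0.173,0.093],[-0.025,0.173,0.093],[-0.025,0.173,0.093],[-0.025,0.173,0.093],[-0.025,0.173,0.093]])

```text
clock: 30.35
tcp_pos: [0.5925, -0.1295, 0.2232]
eef_rot: [180.0, -30.2, -163.4]
contact_force: [0.3, -0.6, -0.9]
finger_gap: 0.0201
gripper_force: 44.8
```

```bash
python3 - <<'E'
from plant import bot
from h import *
for _ in range(6): bot.get_image("scene")
s=bot.state();im=bot.get_image("wrist");print(rel(s,'a'),s['clock'],s['eef_rot'])
g=im["color"].astype(float).mean(2)
for u in(300,319,338):print(np.round(g[238:262,u-2:u+3].mean(1)).astype(int))
print(Ro.from_matrix(cur(s=s)[1].T@R).as_rotvec()/.15)
E
```

```text
(array([ -1.11,   1.32, -90.69]), array([-0.4, -0.9,  0.1])) 30.65 [ 179.96791067  -30.05819994 -163.29444672]
[ 85  90  91  93  94  95  95  94  95  96  96  96  96  97  97  97  95 105
 139 172 185 186 186 186]
[ 82  82  82  83  99 105 105 105 105 104 104 104 104  90 112 176 187 187
 187 187 187 187 186 187]
[115 104  87  80  78  78  78  78  79  78  78  80  89 103 104 104 104 106
 138 173 187 187 186 186]
[-0.00532392 -0.00677625  0.01566808]
```

Request:
step_arm(linear=[[0.012,-0.006,0.213],[0.012,-0.006,0.213],[0.012,-0.006,0.213],[0.012,-0.006,0.213],[0.012,-0.006,0.213],[0,0,0],[0,0,0],[0,0,0],[0,0,0],[0,0,0]], rotation=[[-0.001,-0.001,0.003],[-0.001,-0.001,0.003],[-0.001,-0.001,0.003],[-0.001,-0.001,0.003],[-0.001,-0.001,0.003],[0,0,0],[0,0,0],[0,0,0],[0,0,0],[0,0,0]])

```text
clock: 31.7
tcp_pos: [0.5706, -0.1364, 0.1885]
eef_rot: [-179.9, -30.0, -163.5]
contact_force: [0.2, 0.4, -1.1]
finger_gap: 0.02
gripper_force: 44.8
```

```bash
python3 - <<'E'
from plant import bot
from h import *
s=bot.state();print(rel(s,'a'),s['clock'],s['eef_rot'])
E
```

```text
(array([  1.54,  -0.86, -48.45]), array([-0.8,  0.3,  0.8])) 31.7 [-179.93763817  -29.98800267 -163.52587079]
```

Request:
step_arm(linear=[[0,0.014,0.09],[0,0,0.09],[0,0,0.09],[0,0,0.09],[0,0,0],[0,0,0],[0,0,0],[0,0,0],[0,0,0],[0,0,0]], rotation=[[0,0,0],[0,0,0],[0,0,0],[0,0,0],[0,0,0],[0,0,0],[0,0,0],[0,0,0],[0,0,0],[0,0,0]])

```text
clock: 32.7
tcp_pos: [0.5634, -0.1379, 0.1759]
eef_rot: [-179.9, -30.0, -163.5]
contact_force: [0.2, -0.1, -1.2]
finger_gap: 0.0195
gripper_force: 44.8
```

```bash
python3 - <<'E'
from plant import bot
from h import *
s=bot.state();print(rel(s,'a'),s['clock'],s['eef_rot'],R.T@s['wrist_torque'])
E
```

```text
(array([  1.59,  -0.27, -33.88]), array([-0.8, -0.1,  0.9])) 32.7 [-179.94836965  -30.00504379 -163.52257497] [-0.05349055 -0.35440416 -0.04869718]
```

Request:
step_arm(linear=[[0,0,0.08],[0,0,0.08],[0,0,0.08],[0,0,0.08],[0,0,0.08],[0,0,0.08],[0,0,0.08],[0,0,0.06],[0,0,0.06],[0,0,0]], rotation=[[0,0,0],[0,0,0],[0,0,0],[0,0,0],[0,0,0],[0,0,0],[0,0,0],[0,0,0],[0,0,0],[0,0,0]])

```text
clock: 33.7
tcp_pos: [0.5518, -0.1414, 0.155]
eef_rot: [-179.8, -29.7, -163.6]
contact_force: [4.7, 3.3, 12.3]
finger_gap: 0.0194
gripper_force: 44.8
```

```bash
python3 - <<'E'
from plant import bot
from h import *
s=bot.state();print(rel(s,'a'),s['clock'],s['eef_rot'],R.T@s['wrist_torque'])
E
```

```text
(array([ 1.59, -0.27, -9.7 ]), array([  1.5,   1.8, -13.4])) 33.7 [-179.79082833  -29.71997761 -163.56775565] [-0.42893042 -0.0232225  -0.00485584]
```

Request:
step_arm(linear=[[0,0,0.05],[0,0,0.03],[0,0,0],[0,0,0],[0,0,0],[0,0,0],[0,0,0],[0,0,0],[0,0,0],[0,0,0]], rotation=[[0,0,0],[0,0,0],[0,0,0],[0,0,0],[0,0,0],[0,0,0],[0,0,0],[0,0,0],[0,0,0],[0,0,0]])

```text
clock: 34.7
tcp_pos: [0.5518, -0.1414, 0.1549]
eef_rot: [-179.6, -29.5, -163.6]
contact_force: [9.0, 7.0, 26.9]
finger_gap: 0.0196
gripper_force: 44.9
```

```bash
python3 - <<'E'
from plant import bot
from h import *
s=bot.state();print(rel(s,'a'),s['clock'])
p=TU['a']+R@[.0016,0,-.0097-.0775-.0]
plan(p,R,[.56,.20,.225],Rdown(200),12)
E
```

```text
(array([ 1.57, -0.3 , -9.57]), array([  4.2,   4.1, -28.6])) 34.7
12 lin [-0.151  0.672 -0.049] rot [ 0.009 -0.291 -0.033]
```

Request:
step_arm(linear=[[0,0,-0.14],[0,0,0],[0,0,0],[0,0,0],[0,0,0],[0,0,0],[0,0,0],[0,0,-0.3],[0,0,-0.9],[0,0,-0.9]], rotation=[[0,0,0],[0,0,0],[0,0,0],[0,0,0],[0,0,0],[0,0,0],[0,0,0],[0,0,0],[0,0,0],[0,0,0]], gripper=0.2)

```text
clock: 35.7
tcp_pos: [0.5916, -0.1294, 0.2278]
eef_rot: [180.0, -30.1, -163.5]
contact_force: [1.6, -1.3, 0.4]
finger_gap: 0.0554
gripper_force: 0.0
```

```bash
python3 - <<'E'
from plant import bot
from h import *
s=bot.state();print(rel(s,'a'),s['clock'],s['finger_gap'])
p=TU['a']+R@[.0016,0,-.0945]
plan(p,R,[.665,.28,.20],Rdown(200),17)
E
```

```text
(array([  1.99,  -0.12, -93.56]), array([-0.8, -1.7, -0.9])) 35.7 0.0553935262051018
17 lin [-0.293  0.538 -0.038] rot [ 0.006 -0.205 -0.023]
```

Request:
step_arm(linear=[[-0.293,0.538,-0.038],[-0.293,0.538,-0.038],[-0.293,0.538,-0.038],[-0.293,0.538,-0.038],[-0.293,0.538,-0.038],[-0.293,0.538,-0.038],[-0.293,0.538,-0.038],[-0.293,0.538,-0.038],[-0.293,0.538,-0.038],[-0.293,0.538,-0.038]], rotation=[[0.006,-0.205,-0.023],[0.006,-0.205,-0.023],[0.006,-0.205,-0.023],[0.006,-0.205,-0.023],[0.006,-0.205,-0.023],[0.006,-0.205,-0.023],[0.006,-0.205,-0.023],[0.006,-0.205,-0.023],[0.006,-0.205,-0.023],[0.006,-0.205,-0.023]])

```text
clock: 36.7
tcp_pos: [0.636, 0.1109, 0.1976]
eef_rot: [179.8, -12.3, -161.4]
contact_force: [0.8, -0.9, -0.1]
finger_gap: 0.0551
gripper_force: 0.0
```

Request:
step_arm(linear=[[-0.293,0.538,-0.038],[-0.293,0.538,-0.038],[-0.293,0.538,-0.038],[-0.293,0.538,-0.038],[-0.293,0.538,-0.038],[-0.293,0.538,-0.038],[-0.293,0.538,-0.038],[0,0,0],[0,0,0],[0,0,0]], rotation=[[0.006,-0.205,-0.023],[0.006,-0.205,-0.023],[0.006,-0.205,-0.023],[0.006,-0.205,-0.023],[0.006,-0.205,-0.023],[0.006,-0.205,-0.023],[0.006,-0.205,-0.023],[0,0,0],[0,0,0],[0,0,0]])

```text
clock: 37.7
tcp_pos: [0.6647, 0.2783, 0.1983]
eef_rot: [-180.0, -0.1, -160.1]
contact_force: [-0.3, -0.6, -0.0]
finger_gap: 0.055
gripper_force: 0.0
```

```bash
python3 - <<'E'
from plant import bot
from h import *
import pickle
for _ in range(3): bot.get_image("scene")
s=bot.state();im=bot.get_image("wrist");print(s['clock'],s['tcp_pos'],s['eef_rot'],s['joints'])
pickle.dump((s,im),open("w8.pkl","wb"));cv2.imwrite("pics/w8.png",im["color"][:,:,::-1])
c=proj(im,np.array([.627,.265,.05]),s);x0,y0=np.round(c).astype(int)-50;print(c)
cv2.imwrite("pics/w8c.png",cv2.resize(im["color"][y0:y0+100,x0:x0+100,::-1],(600,600),interpolation=2))
E
```

```text
37.85 [0.66489827 0.27826405 0.19843107] [-1.79973307e+02 -7.49276488e-02 -1.60141530e+02] [ 1.66387190e+01  4.26410952e+01  5.22589679e+01 -3.09688337e-02
  8.51732477e+01 -9.32171429e+01]
[319.13008412 180.85984962]
```

View pics/w8c.png

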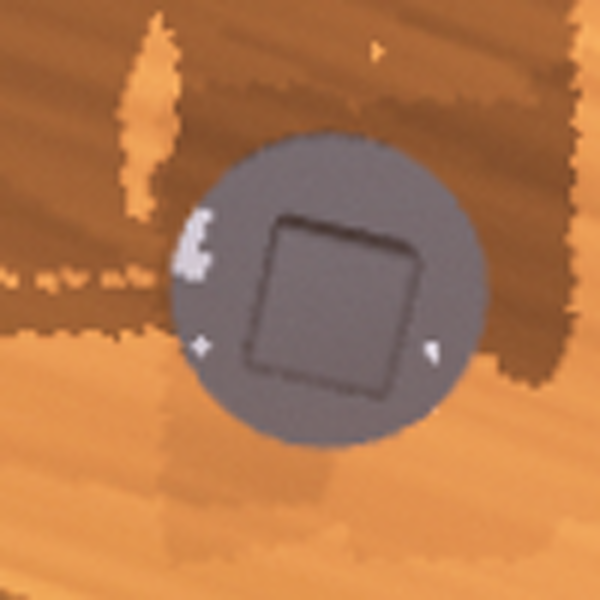

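This is the grey cap, with its disc centre at (329.5,289.5) in the crop and lug-top corners at (282,225), (412,255), (385,395) and (249,362).

```bash
python3 - <<'E'
from h import *
import pickle
np.set_printoptions(precision=4,suppress=True)
s,im=pickle.load(open("w8.pkl","rb"))
f=lambda p,z:plane(im,269+(p[0]+.5)/6-.5,131+(p[1]+.5)/6-.5,z,s)
P=np.array([f(p,.062) for p in((282,225),(412,255),(385,395),(249,362))]);e=np.roll(P,-1,0)-P
yw=np.degrees(np.arctan2(e[:,1],e[:,0]))%90
print(P.mean(0),f((329.5,289.5),.034),np.linalg.norm(e,axis=1),yw)
c=(P.mean(0)+f((329.5,289.5),.034))/2;y=180+(yw.mean()%90);y=y if y<240 else y-90
print(c,y)
b=plan(*cur(s=s),[c[0],c[1],.085],Rdown(y),10);plan(*b,[c[0],c[1],.0378],Rdown(y),5)
E
```

```text
[0.6256 0.2685 0.062 ] [0.6254 0.2685 0.034 ] [0.0176 0.0191 0.0186 0.0188] [6.861  9.3454 6.0617 6.2398]
[0.6255 0.2685 0.048 ] 187.12695195319353
10 lin [0.101 0.    0.284] rot [-0.    -0.001  0.148]
5 lin [-0.    -0.     0.236] rot [0. 0. 0.]
```

```bash
python3 - <<'E'
from h import *
import pickle
d=pickle.load(open("d0.pkl","rb"))
print(tri([ray(d["top"],154,215),ray(d["scene"],486,333)]))
print([plane(d["scene"],467,v,0) for v in(378,385)])
s,im=pickle.load(open("w8.pkl","rb"))
print(proj(im,np.array([.62,.39,.17]),s))
o=np.hstack([cv2.resize(d["top"]["color"][195:250,135:190,::-1],(500,500)),])
# white bottle outline in top view
t=cv2.cvtColor(d["top"]["color"],cv2.COLOR_RGB2HSV)[195:250,135:190]
m=((t[...,1]<70)&(t[...,2]>90)).astype(np.uint8);k=max(cv2.findContours(m,0,1)[0],key=cv2.contourArea)
print(cv2.boundingRect(k),(k.reshape(-1,2)+[135,195]).tolist())
E
```

```text
(array([0.6471313 , 0.39394468, 0.16022466]), np.float64(0.0040432156833799925))
[array([0.63301071, 0.39751198, 0.        ]), array([0.64766584, 0.40396916, 0.        ])]
[522.31120402 266.4785201 ]
(11, 15, 24, 22) [[150, 210], [149, 211], [148, 211], [147, 212], [147, 213], [146, 214], [146, 215], [146, 216], [147, 217], [148, 218], [149, 219], [149, 220], [148, 221], [149, 222], [149, 223], [149, 224], [150, 225], [151, 226], [151, 227], [152, 227], [153, 228], [154, 229], [155, 229], [156, 230], [157, 230], [158, 231], [159, 230], [160, 230], [161, 230], [162, 229], [163, 229], [164, 228], [165, 227], [166, 227], [166, 226], [167, 225], [168, 224], [168, 223], [169, 222], [169, 221], [169, 220], [169, 219], [169, 218], [169, 217], [169, 216], [168, 215], [168, 214], [167, 213], [166, 212], [165, 211], [164, 211], [163, 211], [162, 210], [161, 210], [160, 210], [159, 210], [158, 210], [157, 210], [156, 210], [155, 211], [154, 211], [153, 210], [152, 210], [151, 210]]
```

The bottle at about (0.643, 0.40) leaves too little room for the gripper body at yaw 187. I'll grip the other flats at yaw 277, which keeps the camera away from the bottle.

```bash
python3 - <<'E'
from plant import bot
from h import *
s=bot.state()
b=plan(*cur(s=s),[.6255,.2685,.16],Rdown(277.1),10);plan(*b,[.6255,.2685,.0378],Rdown(277.1),8)
E
```

```text
10 lin [0.083 0.071 0.096] rot [ 0.    -0.001 -0.899]
8 lin [ 0.    -0.     0.382] rot [0. 0. 0.]
```

Request:
step_arm(linear=[[0.083,0.071,0.096],[0.083,0.071,0.096],[0.083,0.071,0.096],[0.083,0.071,0.096],[0.083,0.071,0.096],[0.083,0.071,0.096],[0.083,0.071,0.096],[0.083,0.071,0.096],[0.083,0.071,0.096],[0.083,0.071,0.096]], rotation=[[0,0,-0.899],[0,0,-0.899],[0,0,-0.899],[0,0,-0.899],[0,0,-0.899],[0,0,-0.899],[0,0,-0.899],[0,0,-0.899],[0,0,-0.899],[0,0,-0.899]], gripper=-0.05)

```text
clock: 38.9
tcp_pos: [0.6253, 0.2689, 0.1601]
eef_rot: [180.0, -0.0, -82.5]
contact_force: [0.2, 0.8, 0.2]
finger_gap: 0.0434
gripper_force: 0.0
```

```bash
python3 - <<'E'
from plant import bot
from h import *
import pickle
for _ in range(5): bot.get_image("scene")
s=bot.state();im=bot.get_image("wrist");cv2.imwrite("pics/w9.png",im["color"][:,:,::-1]);print(s['clock'],s['tcp_pos'],s['eef_rot'],s['joints'],s['finger_gap'])
g=cv2.cvtColor(im["color"],cv2.COLOR_RGB2HSV);c=proj(im,np.array([.6255,.2685,.062]),s);print(c)
plan(*cur(s=s),[.6255,.2685,.0378],Rdown(277.1),8)
E
```

```text
39.15 [0.62568941 0.26932353 0.16047124] [ 1.79986332e+02 -1.98481702e-02 -8.30117248e+01] [ 1.68575681e+01  3.91849485e+01  6.47759721e+01 -1.77343409e-02
  7.60559478e+01 -1.70126429e+02] 0.04378203877837574
[317.4284406  240.63649421]
8 lin [0.002 0.001 0.383] rot [ 0.    -0.    -0.002]
```

Request:
step_arm(linear=[[0.002,0,0.382],[0.002,0,0.382],[0.002,0,0.382],[0.002,0,0.382],[0.002,0,0.382],[0.002,0,0.382],[0.002,0,0.382],[0.002,0,0.382],[0,0,0],[0,0,0]], rotation=[[0,0,0],[0,0,0],[0,0,0],[0,0,0],[0,0,0],[0,0,0],[0,0,0],[0,0,0],[0,0,0],[0,0,0]])

```text
clock: 40.2
tcp_pos: [0.6253, 0.2687, 0.0377]
eef_rot: [179.9, -0.0, -82.8]
contact_force: [0.4, -0.1, -0.0]
finger_gap: 0.0435
gripper_force: 0.0
```

Request:
step_arm(linear=[[0,0,0],[0,0,0],[0,0,0],[0,0,0],[0,0,0],[0,0,0],[0,0,0],[0,0,0],[0,0,0],[0,0,0]], rotation=[[0,0,0],[0,0,0],[0,0,0],[0,0,0],[0,0,0],[0,0,0],[0,0,0],[0,0,0],[0,0,0],[0,0,0]], gripper=-1)

```text
clock: 41.2
tcp_pos: [0.6255, 0.2688, 0.0384]
eef_rot: [180.0, -0.0, -82.8]
contact_force: [0.1, -0.2, 6.2]
finger_gap: 0.0196
gripper_force: 45.0
```

```bash
python3 - <<'E'
from plant import bot
from h import *
s=bot.state();print(s['clock'],s['tcp_pos'],s['eef_rot'],s['finger_gap'],s['gripper_force'],s['contact_force'])
p,q=cur(s=s);b=(p+[0,0,.18],q)
plan(*b,TU['c']+R@[0,0,-.08],R,20)
E
```

```text
41.2 [0.62553872 0.26880605 0.03835169] [ 1.79992791e+02 -2.09881556e-02 -8.28033449e+01] 0.019564622840381116 45.000988841056824 [ 0.11778402 -0.22963054  6.20967691]
20 lin [ 0.378 -0.113  0.082] rot [-0.123  0.144  0.458]
```

Request:
step_arm(linear=[[0,0,-0.9],[0,0,-0.9],[0,0,-0.9],[0,0,-0.9],[0,0,-0.9],[0,0,0],[0,0,0],[0,0,0],[0,0,0],[0,0,0]], rotation=[[0,0,0],[0,0,0],[0,0,0],[0,0,0],[0,0,0],[0,0,0],[0,0,0],[0,0,0],[0,0,0],[0,0,0]])

```text
clock: 42.2
tcp_pos: [0.625, 0.2687, 0.2163]
eef_rot: [179.8, -0.1, -82.8]
contact_force: [-0.2, -1.0, 0.2]
finger_gap: 0.0197
gripper_force: 45.0
```

Request:
step_arm(linear=[[0.378,-0.113,0.082],[0.378,-0.113,0.082],[0.378,-0.113,0.082],[0.378,-0.113,0.082],[0.378,-0.113,0.082],[0.378,-0.113,0.082],[0.378,-0.113,0.082],[0.378,-0.113,0.082],[0.378,-0.113,0.082],[0.378,-0.113,0.082]], rotation=[[-0.123,0.144,0.458],[-0.123,0.144,0.458],[-0.123,0.144,0.458],[-0.123,0.144,0.458],[-0.123,0.144,0.458],[-0.123,0.144,0.458],[-0.123,0.144,0.458],[-0.123,0.144,0.458],[-0.123,0.144,0.458],[-0.123,0.144,0.458]])

```text
clock: 43.2
tcp_pos: [0.6396, 0.1123, 0.1987]
eef_rot: [174.2, -15.1, -121.8]
contact_force: [0.1, -0.5, -1.0]
finger_gap: 0.02
gripper_force: 45.0
```

```bash
python3 - <<'E'
from plant import bot
from h import *
s=bot.state();print(rel(s,'c'),s['clock'],s['tcp_pos'],s['eef_rot'],s['joints'])
plan(*cur(s=s),TU['c']+R@[0,0,-.08],R,10)
E
```

```text
(array([-116.39,   97.9 , -118.5 ]), array([-0.4, -0.5,  0.9])) 43.2 [0.63962574 0.11233669 0.19873234] [ 174.15678027  -15.05784781 -121.80790474] [   7.0721375    44.04953184   51.41378726   -7.98036959   98.56419473
 -140.56492839]
10 lin [ 0.377 -0.112  0.078] rot [-0.121  0.143  0.456]
```

Request:
step_arm(linear=[[0.378,-0.113,0.08],[0.378,-0.113,0.08],[0.378,-0.113,0.08],[0.378,-0.113,0.08],[0.378,-0.113,0.08],[0.378,-0.113,0.08],[0.378,-0.113,0.08],[0.378,-0.113,0.08],[0.378,-0.113,0.08],[0.378,-0.113,0.08]], rotation=[[-0.122,0.144,0.457],[-0.122,0.144,0.457],[-0.122,0.144,0.457],[-0.122,0.144,0.457],[-0.122,0.144,0.457],[-0.122,0.144,0.457],[-0.122,0.144,0.457],[-0.122,0.144,0.457],[-0.122,0.144,0.457],[-0.122,0.144,0.457]])

```text
clock: 44.2
tcp_pos: [0.5519, -0.0162, 0.223]
eef_rot: [-180.0, -30.1, -163.6]
contact_force: [-1.0, 0.0, -1.0]
finger_gap: 0.0196
gripper_force: 45.0
```

```bash
python3 - <<'E'
from plant import bot
from h import *
for _ in range(7): bot.get_image("scene")
s=bot.state();im=bot.get_image("wrist");print(rel(s,'c'),s['clock'],s['eef_rot'])
g=im["color"].astype(float).mean(2)
for u in(300,319,338):print(np.round(g[238:262,u-2:u+3].mean(1)).astype(int))
print(Ro.from_matrix(cur(s=s)[1].T@R).as_rotvec()/.15)
E
```

```text
(array([ -0.53,   0.47, -79.95]), array([ 0.2, -0.1,  0.4])) 44.55 [ 179.94342231  -29.9844427  -163.27791054]
[ 90  89  90  90  91  91  91  92  92  96 113 154 178 178 178 177 177 177
 176 176 176 176 177 177]
[ 79  84  99 100 100 100 101 144 178 179 179 179 178 179 178 178 179 178
 178 178 178 178 177 177]
[ 78  78  78  78  78  77  80  89  98 102 114 148 176 179 179 179 179 179
 178 179 179 178 178 178]
[-0.00342629  0.00180161  0.01734312]
```

Request:
step_arm(linear=[[-0.0035,-0.003,0.16],[-0.0035,-0.003,0.16],[-0.0035,-0.003,0.16],[-0.0035,-0.003,0.16],[-0.0035,-0.003,0.16],[0,0,0],[0,0,0],[0,0,0],[0,0,0],[0,0,0]], rotation=[[-0.001,0,0.003],[-0.001,0,0.003],[-0.001,0,0.003],[-0.001,0,0.003],[-0.001,0,0.003],[0,0,0],[0,0,0],[0,0,0],[0,0,0],[0,0,0]])

```text
clock: 45.6
tcp_pos: [0.538, -0.0207, 0.1957]
eef_rot: [-180.0, -30.0, -163.6]
contact_force: [0.4, -0.2, -0.8]
finger_gap: 0.0196
gripper_force: 45.0
```

```bash
python3 - <<'E'
from plant import bot
from h import *
s=bot.state();print(rel(s,'c'),s['clock'],s['eef_rot'])
E
```

```text
(array([ -0.69,  -0.69, -48.22]), array([-0.7, -0.3,  0.5])) 45.6 [-179.97792745  -29.97719005 -163.5538039 ]
```

Request:
step_arm(linear=[[-0.01,0.01,0.09],[0,0,0.09],[0,0,0.09],[0,0,0.09],[0,0,0],[0,0,0],[0,0,0],[0,0,0],[0,0,0],[0,0,0]], rotation=[[0,0,0],[0,0,0],[0,0,0],[0,0,0],[0,0,0],[0,0,0],[0,0,0],[0,0,0],[0,0,0],[0,0,0]])

```text
clock: 46.6
tcp_pos: [0.5312, -0.0223, 0.1829]
eef_rot: [-180.0, -30.0, -163.6]
contact_force: [-0.8, 0.5, -0.5]
finger_gap: 0.0195
gripper_force: 45.0
```

```bash
python3 - <<'E'
from plant import bot
from h import *
s=bot.state();print(rel(s,'c'),s['clock'],s['eef_rot'])
E
```

```text
(array([ -1.04,  -0.26, -33.66]), array([0.2, 0.7, 0.7])) 46.6 [-179.98697624  -29.99694831 -163.55167759]
```

It slides on freely. I'll push it home.

Request:
step_arm(linear=[[0,0,0.08],[0,0,0.08],[0,0,0.08],[0,0,0.08],[0,0,0.08],[0,0,0.08],[0,0,0.08],[0,0,0.05],[0,0,0.05],[0,0,0]], rotation=[[0,0,0],[0,0,0],[0,0,0],[0,0,0],[0,0,0],[0,0,0],[0,0,0],[0,0,0],[0,0,0],[0,0,0]])

```text
clock: 47.6
tcp_pos: [0.5202, -0.0255, 0.1631]
eef_rot: [-179.9, -29.6, -163.6]
contact_force: [5.3, 4.1, 17.4]
finger_gap: 0.0194
gripper_force: 45.0
```

```bash
python3 - <<'E'
from plant import bot
from h import *
s=bot.state();print(rel(s,'c'),s['clock'],s['eef_rot'])
E
```

```text
(array([ -1.07,  -0.22, -10.77]), array([  3.3,   2.4, -18.2])) 47.6 [-179.85898133  -29.64193872 -163.59213009]
```

Request:
step_arm(linear=[[0,0,0.05],[0,0,0.03],[0,0,0],[0,0,0],[0,0,0],[0,0,0],[0,0,0],[0,0,0],[0,0,0],[0,0,0]], rotation=[[0,0,0],[0,0,0],[0,0,0],[0,0,0],[0,0,0],[0,0,0],[0,0,0],[0,0,0],[0,0,0],[0,0,0]])

```text
clock: 48.6
tcp_pos: [0.5202, -0.0256, 0.163]
eef_rot: [-179.7, -29.3, -163.6]
contact_force: [11.0, 7.4, 32.8]
finger_gap: 0.0198
gripper_force: 45.0
```

```bash
python3 - <<'E'
from plant import bot
from h import *
s=bot.state();print(rel(s,'c'),s['clock'],s['eef_rot'])
E
```

```text
(array([ -1.1 ,  -0.27, -10.69]), array([  5.5,   4. , -34.7])) 48.6 [-179.7465404   -29.34672038 -163.62803441]
```

Request:
step_arm(linear=[[0,0,-0.16],[0,0,0],[0,0,0],[0,0,0],[0,0,0],[0,0,0],[0,0,0],[0,0,-0.3],[0,0,-0.9],[0,0,-0.9]], rotation=[[0,0,0],[0,0,0],[0,0,0],[0,0,0],[0,0,0],[0,0,0],[0,0,0],[0,0,0],[0,0,0],[0,0,0]], gripper=0.2)

```text
clock: 49.6
tcp_pos: [0.5602, -0.0136, 0.2362]
eef_rot: [180.0, -30.1, -163.5]
contact_force: [0.7, 0.4, 0.2]
finger_gap: 0.0551
gripper_force: 0.0
```

Request:
step_arm(linear=[[0,0.3,-0.2],[0,0.6,-0.2],[0,0.6,-0.2],[0,0.6,-0.2],[0,0.6,-0.2],[0,0.6,-0.2],[0,0.6,-0.2],[0,0.3,0],[0,0,0],[0,0,0]], rotation=[[0,0,0],[0,0,0],[0,0,0],[0,0,0],[0,0,0],[0,0,0],[0,0,0],[0,0,0],[0,0,0],[0,0,0]])

```text
clock: 50.6
tcp_pos: [0.5394, 0.1548, 0.2834]
eef_rot: [-180.0, -30.1, -163.6]
contact_force: [0.1, 0.3, 0.5]
finger_gap: 0.0552
gripper_force: 0.0
```

```bash
python3 - <<'E'
from plant import bot
from h import *
import pickle
np.set_printoptions(precision=1,suppress=True)
d=pickle.load(open("d0.pkl","rb"))
s=bot.state();print(s['clock'],s['tcp_pos'],s['finger_gap'],s['contact_force'])
for n in("scene","top"):
    im=bot.get_image(n);cv2.imwrite(f"pics/{n}_end.png",im["color"][:,:,::-1])
    df=cv2.absdiff(im["color"],d[n]["color"]).max(2)
    for k in TU:
        t=TU[k];h=[.0,.006,.02,.034,.045]
        u=np.array([proj(im,t-R[:,2]*x) for x in h]);print(n,k,[int(df[int(round(y)),int(round(x))]) for x,y in u],end=" ")
        # extent of change mask around tube: farthest changed pixel along the axis, on the axis line
        L=np.arange(-.04,.08,.002);c=[int(df[int(round(y)),int(round(x))]>25) for x,y in (proj(im,t-R[:,2]*l) for l in L)]
        print("".join(map(str,c)))
E
```

```text
50.6 [0.5 0.2 0.3] 0.055236570035313445 [0.1 0.3 0.5]
scene c [75, 109, 25, 82, 82] 100000000000000000011111111111000000111111111100000000000000
scene a [3, 3, 96, 74, 82] 100010001110000000000000001111100111111111111110000000000000
scene b [5, 7, 80, 67, 67] 000011111000011100000000000111111111111111111100000000000000
top c [17, 21, 41, 80, 81] 000000000000111111000000000000111111111111111110000000000000
top a [11, 26, 36, 80, 77] 000000000011001111100101100000110011111111111110000000000000
top b [10, 25, 37, 82, 81] 000000000000000000110000000001111111111111111110000000000000
```

```bash
python3 -c "
from plant import bot
print(bot.sign_off())"
```

```text
the job is handed in; nothing more can be done
None
```

The job is handed in at about 51 s: cap_3 (28 mm bore) is on tube_b, cap_2 (36 mm) on tube_a and cap_1 (32 mm) on tube_c, where 1–3 are my labels for the three grey caps; each is pushed to a hard stop and released, and the gripper only touched the caps.

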